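# Close the kit tray and bring the weighed ball to it in the pouring pan

## Task

First push the pulled-out grey kit tray fully home in its runners, against the stop at the back, with its parts still inside. Then take the steel weighing pan off the counting scale by its handle and turn it a quarter turn, level all the way and with the loose white ball staying in the middle of the dish, until its pouring lip points squarely across the tray. Finish while still holding the pan there, level and motionless, its lip over the inside of the tray about half-way along it, clear of the tray but no more than a hand's breadth (about 100 mm) above its rim, ready to be tipped but not tipped; leave everything else on the bench where it is.

Things in the scene. Friction and masses are not known exactly. Their poses are not given: they have to be found in the camera images.
- dock: Fixed aluminium tray holder on the bench, 200 by 200 mm, 64 mm high: two upright C-shaped runners and a stop plate. Origin: on the bench, under its middle. Its x points along the runners from the open mouth (facing the robot, 97 mm from the origin) to the stop; z up. It is left or right of the robot, the scale on the other side.
- tray: Loose grey open tray, 190 (x) by 130 (y) by 45 mm deep, walls 3 mm, about 0.3 kg empty; flanges along its long sides hang in the runners with 2 mm play each side. Origin: centre of its underside, 12 mm above the bench; axes as the dock's. Pulled out 45 to 75 mm at the start; fully home its origin is at x = 0 in the dock's frame. Slides with a few N of friction and stays where it is left.
- tray_front (a point): Middle of the outer face of the tray's front wall (its -x end, nearest the robot), half-way up: 34.5 mm above the bench. The wall is upright, 130 mm wide, from 12 to 57 mm (the rim) above the bench.
- screw_box_mid (a point): Centre of the cardboard box of screws (55 by 80 by 34 mm) lying in the back of the tray.
- cup_mid (a point): Centre of the steel ball-castor cup (56 mm diameter over its flange, 28 mm high) standing in the front of the tray.
- scale: Fixed counting scale on the bench, 330 deep by 260 wide, black platter (200 by 230 mm) on top, its upper face 100 mm above the bench; keypad and display face the robot. Origin: on the bench, under the platter's centre.
- pan: Loose dished stainless pan on the scale's platter, about 0.16 kg: dish of 132 mm diameter, rim 31 mm high, pouring lip to its +x, straight black handle to its -x (pointing roughly at the robot at the start). Origin: centre of its underside; z up. Dish floor: flat within 12 mm of the middle, then rising gently.
- pan_grip (a point): Centre of the pan's handle, where it can be gripped: 120 mm from the dish's centre towards the pan's -x and 32 mm above its underside, axes as the pan's. The handle is a bar along the pan's x, 94 mm long, 20 mm wide (y) and 16 mm high.
- pan_mid (a point): Middle of the dish's floor (4 mm above the pan's underside), where the ball lies.
- pan_lip (a point): End of the pan's pouring lip: 90 mm from the dish's centre along the pan's +x and 18 mm above its underside.
- ball_center (a point): Centre of the loose white nylon ball (30 mm diameter, 0.02 kg) lying in the dish; it rolls easily.
- cartridge: Bystander: sealant cartridge standing behind the tape, 47 mm diameter, 237 mm high. Origin: centre of its underside.
- spanner: Bystander: steel spanner lying flat between dock and scale, 180 mm long, 8 mm high. Origin: centre of its underside, x along it.
- tape: Bystander: cardboard-coloured roll of tape, 90 mm diameter, 48 mm high, lying between dock and scale. Origin: centre of its underside.
- spray: Bystander: aerosol can, 58 mm diameter, 170 mm high, standing at the left. Origin: centre of its underside.
- carton: Bystander: cardboard carton, 140 by 100 by 70 mm, at the right. Origin: centre of its underside.
- bracket: Bystander: steel angle bracket, 120 by 30 mm foot, 90 mm high, at the left. Origin: under the middle of its foot.
- jar: Bystander: white jar, 64 mm diameter, 85 mm high, at the right. Origin: centre of its underside.
Things that resemble listed ones, but are neither listed nor needed, are in the scene too. Leave any turquoise look-alike of the tray alone.

How it is judged:
By the outcome, as a careful person would: the job done as asked, in the order asked, and still so for the second after the job is handed in, while the arm keeps its last pose, push and grip.
It also fails if it takes over 64 s, if anything falls off the work surface, if the arm or the gripper's body presses on something with over 40 N, if the wrist force passes 120 N, or if a joint passes its speed limit or range.

## Robot

A 6-joint arm with a two-finger parallel gripper is mounted at the origin on the work surface. World frame = base frame: x ahead of the robot, y to its left, z up, the work surface at z = 0. Lengths are in m, angles in rad, forces in N, time in s.
With the tool pointing down it reaches from about 0.4 to 0.825 m from the base axis. Payload 7 kg.
Tool frame: the origin (TCP) lies at the very end of the fingers, on their centre line; the grasp point (between the pads) lies 19 mm behind it; z points along the fingers, y is the line along which they close (so a half turn about z gives the same grasp; the last joint's range is limited). The gripper opens to 88 mm and grips with 3 to 60 N. Pads are 19 mm wide; open, the fingers measure 130 mm over their backs; the gripper's body (78 mm by 193 mm) begins 47 mm behind the grasp point.
Start: joints at [1.476, 0.359, 0.012, 0, -1.224, -0.288], TCP at [0.252, 0.626, 0.189] pointing down, gripper open.
Joint ranges: [-3.07, 3.07], [-1.43, 2.12], [-1.02, 1.25], [-3.03, 1.67], [-3.05, -0], [-3.03, 3.03]. Speed limits (rad/s): [2.39, 2.39, 3.01, 3.14, 3.14, 3.14].

## Interface

Orientations are given as [roll, pitch, yaw] about the fixed x, y, z axes, in that order (R = Rz(yaw) Ry(pitch) Rx(roll)).
In Python, from station import arm gives the robot as it stands. The module is installed in compiled form; this text tells all that it offers.
- The arm moves only by the shell command python3 -m crank 'ROWS' [FORCE]. ROWS is JSON, a list of rows, each an object of numbers: "dx", "dy", "dz": the shift along the world's x, y, z in m; "twist": the turn about the world's z in degrees; "grip": the opening, from -1 (shut) to 1 (fully open). A call has exactly 5 rows; each row is the pose to reach, as a shift and turn from the pose commanded when the call began; what a row does not reach only later rows make up. A row lasts 1/12 s, in which the tool goes at most 41.7 mm and 7.16 degrees, less where a joint would pass 70% of its speed; a pose out of reach is approached as far as the arm can. A call with a gripper value outside its range is refused whole. The fingers move at their own pace and stop on an object; FORCE is the grip in N (left out, the last holds). Time passes only in rows, so rows that repeat a pose let the fingers close, or fill a call up. It gives the time, the measured TCP pose, the force, the opening and the grip force at its end, in the units of the state.
- arm.get_state(): the state, without advancing time (a new reading comes with each control period).
- arm.grab_frame(name): name is "scene" or "top" or "wrist"; returns the picture (400x640x3 uint8, red, green, blue); there is no depth.
- arm.get_calibration(name): a dict with "fx", "fy", "cx", "cy" (pixels), "k1" (the pictures are not rectified: a ray, as slopes to the right and down, at radius r is drawn at 1 + k1 r^2 times it, then the intrinsics apply), "cam_to_world" (4x4, takes a point from camera to world coordinates); the wrist camera has in their place "tool_from_camera" (4x4, takes a point from camera to tool coordinates, whose origin is the TCP and whose axes are the flange's). Camera axes: x right, y down, z forward; pixel columns grow to the right and rows downward; lengths in m; the calibration is good to about 2 mm. A picture is of the moment at which its call begins: read the wrist's pose just before it. get_calibration takes no time and is no camera call.
- arm.job_done(): hands the job in; it is judged then, once.
The state is a dict: "t": time; "q": joint angles; "qd": joint speeds; "joint_efforts": joint torques, N m; "eef_pos": TCP position; "ee_rot": TCP orientation; "force": force on the tool from outside, world axes, zero at the start; "moment": the same for the moment, N m; "width": finger opening in m; "gripper_force": force on a finger pad.
Only numpy, scipy, OpenCV 4.12 (cv2) and the standard library are available. Lean on these libraries where they do the work, as an engineer would, in place of code of your own. Each camera call takes 0.05 s, during which the arm holds its last target. There are 200 camera calls.

## Working session

There is one attempt and no reset: what is moved stays moved. The work goes in short steps, Python scripts to look and compute and a shell command to move; the robot and the scene stay as the last step left them, time stands still between calls to the robot, and variables do not carry over. Pictures are saved under pics/ and viewed, at most 10 in all, crops included, and the job is handed in when it is done.

```bash
mkdir -p pics; cat > h.py <<'E'
import numpy as np, cv2
from station import arm
from scipy.spatial.transform import Rotation as R
def cam(n,st=None):
    c=arm.get_calibration(n)
    if n=='wrist':
        st=st or arm.get_state(); T=np.eye(4); T[:3,:3]=R.from_euler('xyz',st['ee_rot']).as_matrix(); T[:3,3]=st['eef_pos']
        return c,T@np.array(c['tool_from_camera'])
    return c,np.array(c['cam_to_world'])
def ray(C,p):
    c,T=C; d=np.array([(p[0]-c['cx'])/c['fx'],(p[1]-c['cy'])/c['fy']]); u=d.copy()
    for _ in range(20): u=d/(1+c['k1']*(u@u))
    return T[:3,3],T[:3,:3]@np.array([u[0],u[1],1])
def onz(C,p,z):
    o,d=ray(C,p); return o+d*(z-o[2])/d[2]
def proj(C,P):
    c,T=C; q=T[:3,:3].T@(np.array(P)-T[:3,3]); u=q[:2]/q[2]; u=u*(1+c['k1']*(u@u)); return [c['fx']*u[0]+c['cx'],c['fy']*u[1]+c['cy']]
def snap(n,f):
    im=arm.grab_frame(n); cv2.imwrite('pics/'+f,im[:,:,::-1]); return im
E
python3 - <<'E'
from h import *
a=snap('scene','s0.png');b=snap('top','t0.png')
cv2.imwrite('pics/st0.png',np.vstack([a,b])[:,:,::-1][:, :, :])
print(arm.get_state())
for n in('scene','top'):print(arm.get_calibration(n))
E
```

```text
{'t': 0.1, 'q': array([ 1.47611030e+00,  3.59286595e-01,  1.11723548e-02, -2.84555838e-04,
       -1.22408094e+00, -2.88081973e-01]), 'qd': array([ 0.00062916, -0.00151936,  0.00136321,  0.00151896, -0.00275346,
       -0.0001099 ]), 'joint_efforts': array([-7.89879505e-04, -5.84162092e+01,  2.93751007e+01,  7.01555461e+00,
        1.01270154e-02, -5.08091250e-05]), 'eef_pos': array([0.25197407, 0.62569926, 0.18864879]), 'ee_rot': array([ 3.14017544e+00, -1.40971709e-04, -3.82864787e-01]), 'force': array([-0.21236674, -0.35908333, -0.27523845]), 'moment': array([-0.02028582, -0.00576008, -0.01066431]), 'gripper_force': 0.0, 'width': 0.08760296414687836}
{'fx': 471.4228635347183, 'fy': 471.4228635347183, 'cx': 321.7304007199627, 'cy': 191.54403831907342, 'k1': 0.01926015682273914, 'cam_to_world': array([[-0.60146303,  0.68932409, -0.40382486,  1.11431362],
       [ 0.79886539,  0.523692  , -0.29590671,  0.42305351],
       [ 0.00750423, -0.50057865, -0.86565854,  1.37156996],
       [ 0.        ,  0.        ,  0.        ,  1.        ]])}
{'fx': 401.96389609182194, 'fy': 401.96389609182194, 'cx': 323.0826633902937, 'cy': 192.2285421408385, 'k1': -0.10538381732208806, 'cam_to_world': array([[-7.54868044e-02, -9.76868905e-01,  2.00072197e-01,
         2.37546550e-01],
       [-9.97146016e-01,  7.42033665e-02, -1.39170007e-02,
         6.44158668e-03],
       [-1.25094539e-03, -2.00551744e-01, -9.79682312e-01,
         1.50994635e+00],
       [ 0.00000000e+00,  0.00000000e+00,  0.00000000e+00,
         1.00000000e+00]])}
```

View pics/s0.png

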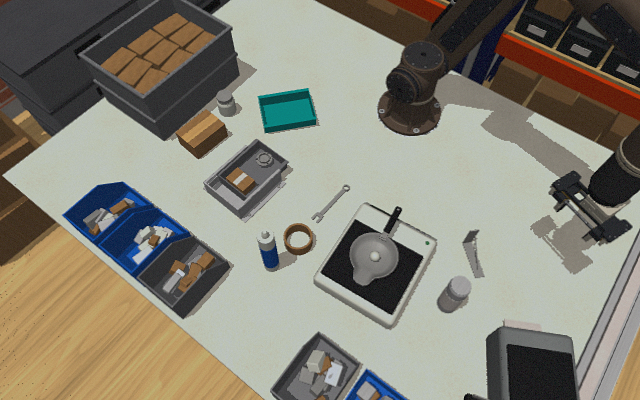

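View pics/t0.png

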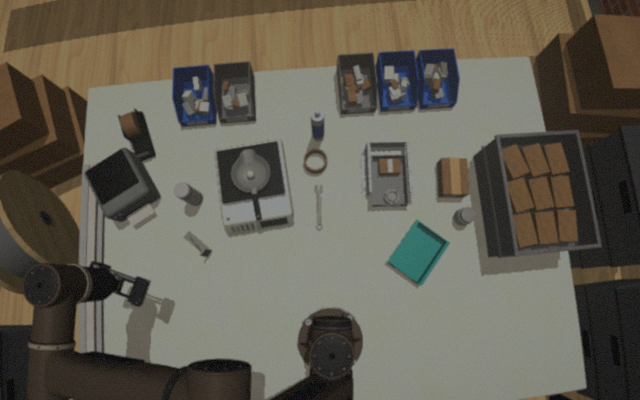

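The scene view shows the grey tray at (247,178), pulled out towards the robot, with its box and cup inside. The pan is on the scale, dish at (374,256), handle at (395,218).

Could be taken for the tray:
- turquoise tray at top (417,252): a decoy
- grey bins at top (355,85) and (235,88)
- grey crate at top (540,190)

Could be taken for the pan: only the balance at top (122,185).

I choose the tray at top (388,178) and the pan at top (250,172), and check both in one crop.

```bash
python3 - <<'E'
from h import *
t=cv2.imread('pics/t0.png')
a=cv2.resize(t[130:220,350:420],None,fx=5.5,fy=5.5,interpolation=cv2.INTER_CUBIC)
b=cv2.resize(t[135:225,212:282],None,fx=5.5,fy=5.5,interpolation=cv2.INTER_CUBIC)
cv2.imwrite('pics/c1.png',np.hstack([a,b]))
s=cv2.imread('pics/s0.png')
c=cv2.resize(s[130:225,195:300],None,fx=3.8,fy=3.8,interpolation=cv2.INTER_CUBIC)
d=cv2.resize(s[195:290,315:420],None,fx=3.8,fy=3.8,interpolation=cv2.INTER_CUBIC)
cv2.imwrite('pics/c2.png',np.hstack([c,d]))
T=cam('top');S=cam('scene')
print(onz(T,(388,178),.03),onz(T,(250,174),.115),onz(S,(375,257),.119),onz(T,(256,208),.132),onz(S,(395,217),.132))
E
```

```text
[ 0.57609162 -0.26445351  0.03      ] [0.60890002 0.24318512 0.115     ] [0.61008708 0.24470962 0.119     ] [0.48074144 0.22406072 0.132     ] [0.47464629 0.22346431 0.132     ]
```

View pics/c1.png

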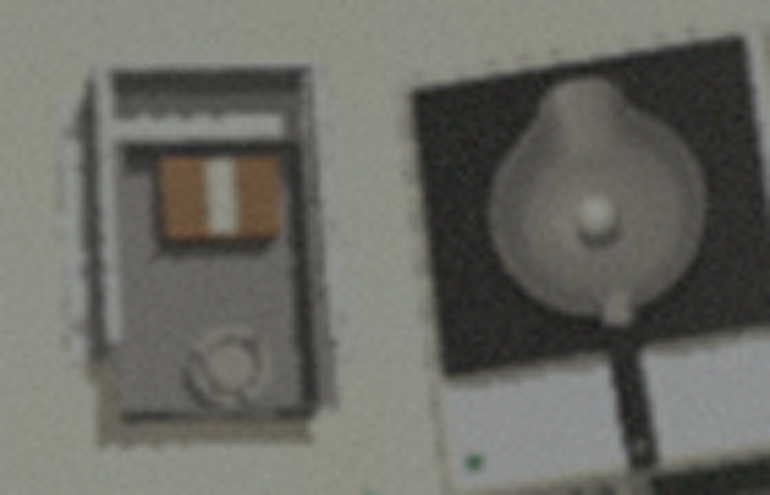

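View pics/c2.png

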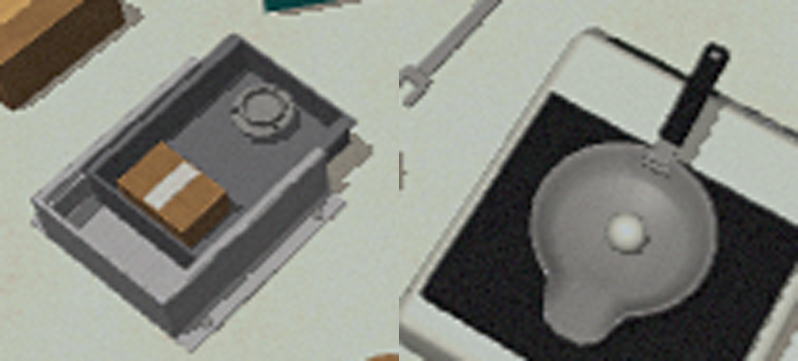

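The crops confirm it: the grey tray holds the box and cup and sits out of its dock by a gap behind it. Its front rim corners in the scene view are about (257,139.5) and (288.4,162). The pan has the ball in the middle and its handle towards the robot.

```bash
python3 - <<'E'
from h import *
T=cam('top');S=cam('scene')
f=lambda x,y:(195+x/3.8,130+y/3.8)
g=lambda x,y:(350+x/5.5,130+y/5.5)
k=lambda x,y:(315+(x-399)/3.8,195+y/3.8)
j=lambda x,y:(212+(x-385)/5.5,135+y/5.5)
for n,p,z in[('frontL rim',(236,36),.057),('frontR rim',(355,122),.057),('stopL',(35,195),.064),('stopR',(178,303),.064),('runner end L',(325,150),.064),('rearrim a',(88,178),.057),('rearrim b',(190,265),.057)]:
  print('S',n,onz(S,f(*p),z).round(4))
for n,p,z in[('fr',(310,414),.057),('fl',(103,418),.057),('stopL',(98,68),.064),('stopR',(310,66),.064),('runnerL',(108,343),.064)]:
  print('T',n,onz(T,g(*p),z).round(4))
for n,C,p in[('ball S',S,k(627,230)),('ball T',T,j(596,212))]: print(n,onz(C,p,.119).round(4))
for n,C,p in[('hend S',S,k(717,48)),('hstart S',S,k(674,140)),('hend T',T,j(642,465)),('hstart T',T,j(625,345))]: print(n,onz(C,p,.14).round(4))
for n,C,p in[('lip S',S,k(577,343)),('lip T',T,j(580,78))]: print(n,onz(C,p,.118).round(4))
C=cam('wrist');print(C[0])
E
```

```text
S frontL rim [ 0.4703 -0.3273  0.057 ]
S frontR rim [ 0.4776 -0.1832  0.057 ]
S stopL [ 0.7037 -0.3495  0.064 ]
S stopR [ 0.708  -0.1834  0.064 ]
S runner end L [ 0.5193 -0.1823  0.064 ]
S rearrim a [ 0.6616 -0.3295  0.057 ]
S rearrim b [ 0.6729 -0.2027  0.057 ]
T fr [ 0.4622 -0.3162  0.057 ]
T fl [ 0.4702 -0.1773  0.057 ]
T stopL [ 0.7118 -0.1972  0.064 ]
T stopR [ 0.7028 -0.3436  0.064 ]
T runnerL [ 0.5194 -0.1847  0.064 ]
ball S [0.6064 0.2422 0.119 ]
ball T [0.6094 0.2411 0.119 ]
hend S [0.4459 0.2167 0.14  ]
hstart S [0.5325 0.233  0.14  ]
hend T [0.4384 0.2151 0.14  ]
hstart T [0.5156 0.2225 0.14  ]
lip S [0.7009 0.2619 0.118 ]
lip T [0.7018 0.2486 0.118 ]
{'fx': 290.0179891675165, 'fy': 290.0179891675165, 'cx': 320.09370120187555, 'cy': 202.01996274985393, 'k1': -0.015136477447344768, 'tool_from_camera': array([[-5.37182340e-04, -9.52653821e-01, -3.04056589e-01,
         8.26525307e-02],
       [ 9.99999738e-01, -6.59229730e-04,  2.98745447e-04,
         1.21122565e-05],
       [-4.85044135e-04, -3.04056349e-01,  9.52653925e-01,
        -1.95822868e-01],
       [ 0.00000000e+00,  0.00000000e+00,  0.00000000e+00,
         1.00000000e+00]])}
```

```bash
python3 - <<'E'
from h import *
T=cam('top');S=cam('scene')
def tri(p,q):
  o,d=ray(S,p);O,D=ray(T,q); A=np.c_[d,-D]; s=np.linalg.lstsq(A,O-o,rcond=None)[0]; a=o+s[0]*d;b=O+s[1]*D; return ((a+b)/2).round(3),np.linalg.norm(a-b).round(4)
for n in('s0','t0'):
  im=cv2.imread(f'pics/{n}.png').astype(int); b,g,r=im[:,:,0],im[:,:,1],im[:,:,2]
  m=((b>r+35)&(b>g+15)).astype(np.uint8)
  k,l,st,c=cv2.connectedComponentsWithStats(m)
  print(n,[(st[i].tolist(),c[i].round(1).tolist()) for i in range(1,k) if st[i,4]>25])
for z in(0,.2,.237): print(z,onz(S,(264,233),z).round(3),onz(T,(317,114),z).round(3))
print('base',onz(S,(271,268),0).round(3),onz(T,(318,137),0).round(3),'tape',onz(S,(299,238),.024).round(3),onz(T,(315,161),.024).round(3))
print('spanner',onz(T,(319,186),.004),onz(T,(319,229),.004))
# candidates projection of cartridge outline
for P in[(.72,0),(.74,0.01)]: print(P,[np.round(proj(C,(*P,z)),1).tolist() for C in(S,T) for z in(0,.237)])
E
```

```text
s0 [([62, 182, 129, 102, 4840], [123.1, 224.3]), ([260, 244, 19, 24, 270], [270.0, 257.3]), ([345, 369, 62, 31, 676], [373.8, 387.0])]
t0 [([420, 51, 5, 30, 53], [421.9, 64.2]), ([379, 53, 36, 55, 390], [393.1, 93.2]), ([414, 58, 5, 26, 46], [416.5, 69.9]), ([183, 66, 26, 32, 204], [197.6, 85.7]), ([395, 67, 14, 11, 101], [401.9, 71.5]), ([422, 81, 34, 24, 349], [436.2, 95.1]), ([179, 107, 35, 16, 218], [195.7, 116.8])]
0 [ 0.708 -0.101  0.   ] [ 0.867 -0.015  0.   ]
0.2 [ 0.767 -0.024  0.2  ] [ 0.784 -0.012  0.2  ]
0.237 [ 0.778 -0.01   0.237] [ 0.768 -0.012  0.237]
base [ 0.785 -0.007  0.   ] [ 0.77  -0.012  0.   ] tape [0.662 0.007 0.024] [0.665 0.007 0.024]
spanner [ 0.5706015  -0.00117429  0.004     ] [0.40563384 0.01098951 0.004     ]
(0.72, 0) [[286.1, 253.5], [281.0, 219.3], [315.9, 149.2], [314.6, 127.6]]
(0.74, 0.01) [[284.6, 260.1], [279.2, 226.7], [313.0, 144.5], [311.2, 122.3]]
```

```bash
python3 -m crank '[{"dx":0.02,"dy":-0.03,"dz":0.02,"twist":4,"grip":-1},{"dx":0.04,"dy":-0.06,"dz":0.04,"twist":8,"grip":-1},{"dx":0.06,"dy":-0.09,"dz":0.06,"twist":12,"grip":-1},{"dx":0.07,"dy":-0.12,"dz":0.08,"twist":16,"grip":-1},{"dx":0.08,"dy":-0.15,"dz":0.1,"twist":19,"grip":-1}]' 20
```

```text
t: 0.52
eef_pos: [0.3327, 0.4743, 0.2897]
ee_rot: [3.14, 0.0, -0.048]
force: [1.2, -0.2, -0.2]
width: 0.0596
gripper_force: 0.0
```

The cartridge stands at about (0.772, -0.010), so it is clear of the path. I go to the push start.

```bash
python3 -m crank '[{"dx":0.02,"dy":-0.035,"grip":-1},{"dx":0.04,"dy":-0.07,"grip":-1},{"dx":0.06,"dy":-0.105,"grip":-1},{"dx":0.08,"dy":-0.14,"grip":-1},{"dx":0.1,"dy":-0.175,"grip":-1}]' >/dev/null
python3 -m crank '[{"dy":-0.04,"grip":-1},{"dy":-0.08,"grip":-1},{"dy":-0.12,"grip":-1},{"dy":-0.16,"grip":-1},{"dy":-0.2,"grip":-1}]' >/dev/null
python3 -m crank '[{"dy":-0.04,"grip":-1},{"dy":-0.08,"grip":-1},{"dy":-0.12,"grip":-1},{"dy":-0.16,"grip":-1},{"dy":-0.2,"grip":-1}]' >/dev/null
python3 -m crank '[{"dy":-0.04,"grip":-1},{"dy":-0.08,"grip":-1},{"dy":-0.12,"dz":-0.03,"grip":-1},{"dy":-0.15,"dz":-0.06,"grip":-1},{"dy":-0.15,"dz":-0.08,"grip":-1}]'
python3 - <<'E'
from h import *
st=arm.get_state(); im=snap('wrist','w1.png'); C=cam('wrist',st)
for P in[(.47,-.32,.057),(.474,-.185,.057),(.47,-.253,.057)]: print(np.round(proj(C,P)))
E
```

```text
[877.  47.]
[791.  45.]
[835.  47.]invalid input at $[0]: expected keys dx, dy, dz, twist, grip
invalid input at $[0]: expected keys dx, dy, dz, twist, grip
invalid input at $[0]: expected keys dx, dy, dz, twist, grip
invalid input at $[0]: expected keys dx, dy, dz, twist, grip
```

View pics/w1.png

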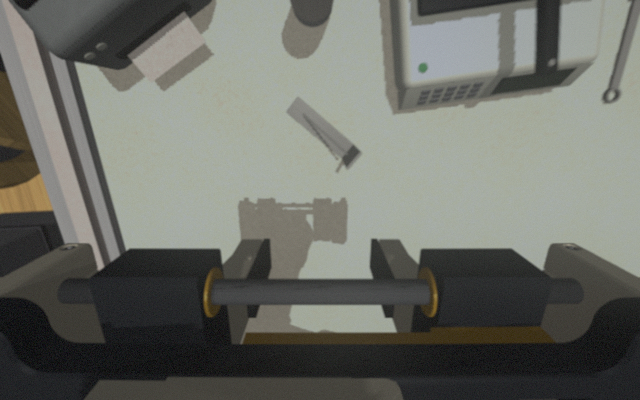

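Every row needs all its keys, so nothing moved. The wrist picture shows only the bench and the scale with the pan's handle at (547,30). I resend the rows in full.

```bash
python3 -m crank '[{"dx":0.02,"dy":-0.035,"dz":0,"twist":0,"grip":-1},{"dx":0.04,"dy":-0.07,"dz":0,"twist":0,"grip":-1},{"dx":0.06,"dy":-0.105,"dz":0,"twist":0,"grip":-1},{"dx":0.08,"dy":-0.14,"dz":0,"twist":0,"grip":-1},{"dx":0.1,"dy":-0.175,"dz":0,"twist":0,"grip":-1}]' >/dev/null
python3 -m crank '[{"dx":0,"dy":-0.04,"dz":0,"twist":0,"grip":-1},{"dx":0,"dy":-0.08,"dz":0,"twist":0,"grip":-1},{"dx":0,"dy":-0.12,"dz":0,"twist":0,"grip":-1},{"dx":0,"dy":-0.16,"dz":0,"twist":0,"grip":-1},{"dx":0,"dy":-0.2,"dz":0,"twist":0,"grip":-1}]' >/dev/null
python3 -m crank '[{"dx":0,"dy":-0.04,"dz":0,"twist":0,"grip":-1},{"dx":0,"dy":-0.08,"dz":0,"twist":0,"grip":-1},{"dx":0,"dy":-0.12,"dz":0,"twist":0,"grip":-1},{"dx":0,"dy":-0.16,"dz":0,"twist":0,"grip":-1},{"dx":0,"dy":-0.2,"dz":0,"twist":0,"grip":-1}]' >/dev/null
python3 -m crank '[{"dx":0,"dy":-0.04,"dz":0,"twist":0,"grip":-1},{"dx":0,"dy":-0.08,"dz":0,"twist":0,"grip":-1},{"dx":0,"dy":-0.12,"dz":-0.03,"twist":0,"grip":-1},{"dx":0,"dy":-0.15,"dz":-0.06,"twist":0,"grip":-1},{"dx":0,"dy":-0.15,"dz":-0.08,"twist":0,"grip":-1}]'
python3 - <<'E'
from h import *
st=arm.get_state(); im=snap('wrist','w2.png'); C=cam('wrist',st)
for P in[(.47,-.32,.057),(.474,-.185,.057),(.47,-.253,.057)]: print(np.round(proj(C,P)))
E
```

```text
t: 2.23
eef_pos: [0.4315, -0.2522, 0.2079]
ee_rot: [3.141, 0.0, -0.054]
force: [1.1, -0.1, -0.1]
width: 0.0005
gripper_force: 0.0
[375. 145.]
[261. 148.]
[319. 149.]
```

View pics/w2.png

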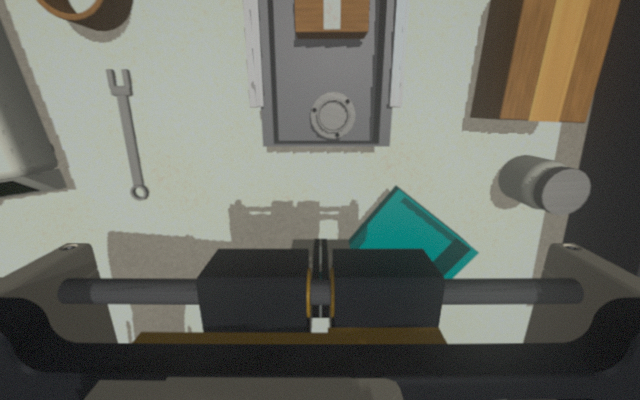

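The tray's front rim spans (264,147) to (389,147), squarely ahead. The turquoise tray's nearest corner is at (397,186).

```bash
python3 - <<'E'
from h import *
C=cam('wrist')
for p,z in[((264,147),.057),((389,147),.057),((276,0),.057),((371,0),.057),((259,107),.064),((391,107),.064),((397,186),.04),((350,240),.04),((350,240),0)]: print(p,onz(C,p,z).round(4))
E
```

```text
(264, 147) [ 0.4721 -0.187   0.057 ]
(389, 147) [ 0.4639 -0.3322  0.057 ]
(276, 0) [ 0.6184 -0.2159  0.057 ]
(371, 0) [ 0.6129 -0.3119  0.057 ]
(259, 107) [ 0.5164 -0.1879  0.064 ]
(391, 107) [ 0.5083 -0.3321  0.064 ]
(397, 186) [ 0.4116 -0.3471  0.04  ]
(350, 240) [ 0.3392 -0.2854  0.04  ]
(350, 240) [ 0.3198 -0.2888 -0.    ]
```

```bash
python3 -m crank '[{"dx":0,"dy":-0.005,"dz":-0.04,"twist":0,"grip":-1},{"dx":0,"dy":-0.005,"dz":-0.08,"twist":0,"grip":-1},{"dx":0,"dy":-0.005,"dz":-0.12,"twist":0,"grip":-1},{"dx":0,"dy":-0.005,"dz":-0.15,"twist":0,"grip":-1},{"dx":0,"dy":-0.005,"dz":-0.175,"twist":0,"grip":-1}]'
python3 -m crank '[{"dx":0.004,"dy":0,"dz":0,"twist":0,"grip":-1},{"dx":0.008,"dy":0,"dz":0,"twist":0,"grip":-1},{"dx":0.012,"dy":-0.001,"dz":0,"twist":0,"grip":-1},{"dx":0.016,"dy":-0.001,"dz":0,"twist":0,"grip":-1},{"dx":0.02,"dy":-0.001,"dz":0,"twist":0,"grip":-1}]'
python3 -m crank '[{"dx":0.003,"dy":0,"dz":0,"twist":0,"grip":-1},{"dx":0.006,"dy":0,"dz":0,"twist":0,"grip":-1},{"dx":0.009,"dy":-0.001,"dz":0,"twist":0,"grip":-1},{"dx":0.012,"dy":-0.001,"dz":0,"twist":0,"grip":-1},{"dx":0.015,"dy":-0.001,"dz":0,"twist":0,"grip":-1}]'
python3 -m crank '[{"dx":0.003,"dy":0,"dz":0,"twist":0,"grip":-1},{"dx":0.006,"dy":0,"dz":0,"twist":0,"grip":-1},{"dx":0.009,"dy":-0.001,"dz":0,"twist":0,"grip":-1},{"dx":0.012,"dy":-0.001,"dz":0,"twist":0,"grip":-1},{"dx":0.015,"dy":-0.001,"dz":0,"twist":0,"grip":-1}]'
```

```text
t: 2.7
eef_pos: [0.431, -0.2533, 0.0325]
ee_rot: [-3.141, 0.002, -0.051]
force: [0.5, -0.1, -0.2]
width: 0.0003
gripper_force: 0.0
t: 3.12
eef_pos: [0.4541, -0.2551, 0.0364]
ee_rot: [3.141, -0.003, -0.051]
force: [0.0, -0.1, 1.1]
width: -0.0001
gripper_force: 0.0
t: 3.53
eef_pos: [0.4674, -0.256, 0.0346]
ee_rot: [3.142, -0.0, -0.051]
force: [0.2, 0.5, 0.5]
width: 0.0004
gripper_force: 0.0
t: 3.95
eef_pos: [0.4824, -0.2569, 0.0344]
ee_rot: [-3.142, 0.0, -0.051]
force: [-0.9, -0.4, -0.8]
width: 0.0002
gripper_force: 0.0
```

```bash
python3 -m crank '[{"dx":0.002,"dy":0,"dz":0,"twist":0,"grip":-1},{"dx":0.004,"dy":0,"dz":0,"twist":0,"grip":-1},{"dx":0.006,"dy":0,"dz":0,"twist":0,"grip":-1},{"dx":0.008,"dy":0,"dz":0,"twist":0,"grip":-1},{"dx":0.01,"dy":-0.001,"dz":0,"twist":0,"grip":-1}]'
python3 -m crank '[{"dx":0.001,"dy":0,"dz":0,"twist":0,"grip":-1},{"dx":0.002,"dy":0,"dz":0,"twist":0,"grip":-1},{"dx":0.003,"dy":0,"dz":0,"twist":0,"grip":-1},{"dx":0.004,"dy":0,"dz":0,"twist":0,"grip":-1},{"dx":0.005,"dy":0,"dz":0,"twist":0,"grip":-1}]'
python3 - <<'E'
from h import *
st=arm.get_state(); C=cam('wrist',st); im=snap('wrist','w3.png'); s=snap('scene','s3.png')
cv2.imwrite('pics/c3.png',np.hstack([cv2.resize(im[:300,150:450],(400,400)),cv2.resize(s[120:230,190:300],(400,400),interpolation=cv2.INTER_CUBIC)])[:,:,::-1])
print(st['force'],st['eef_pos'])
E
```

```text
t: 4.37
eef_pos: [0.4923, -0.2578, 0.0345]
ee_rot: [-3.142, -0.0, -0.051]
force: [0.5, 0.2, -0.3]
width: 0.0005
gripper_force: 0.0
t: 4.78
eef_pos: [0.4972, -0.2579, 0.0345]
ee_rot: [3.142, 0.0, -0.051]
force: [0.2, -0.6, -0.4]
width: 0.0003
gripper_force: 0.0
[ 0.16241112 -0.597675   -0.42718965] [ 0.49716162 -0.2578693   0.03445843]
```

View pics/c3.png

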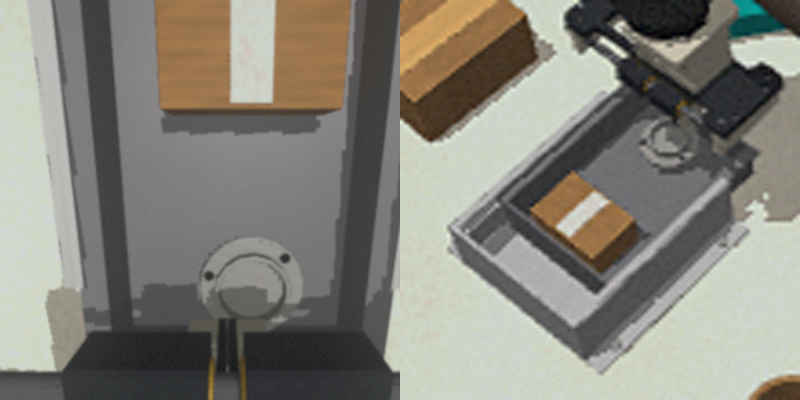

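The tray seems to have moved little or not at all (there is still a gap behind it), and the fingers at wrist (323,245) look close to the cup. I compare positions before and after.

```bash
python3 - <<'E'
from h import *
S=cam('scene');C=cam('wrist')
g=lambda x,y:(190+(x-400)*.275,120+y*.275)
f=lambda x,y:(195+x/3.8,130+y/3.8)
print('cup S before/after',onz(S,f(265,103),.04),onz(S,g(672,138),.04))
print('box corner S',onz(S,f(165,143),.05),onz(S,g(573,172),.05))
print('rear rim',onz(S,f(88,178),.057),onz(S,f(190,265),.057),onz(S,g(503,193),.057),onz(S,g(600,290),.057))
print('stop',onz(S,f(178,303),.064),onz(S,g(582,325),.064))
print('cup W',onz(C,(337,214),.04),'fingertip px S',np.round(proj(S,arm.get_state()['eef_pos'])), 'front rim px W',proj(C,(.507,-.262,.057)))
a=cv2.imread('pics/s0.png').astype(int);b=cv2.imread('pics/s3.png').astype(int)
E
```

```text
cup S before/after [ 0.50231996 -0.26789796  0.04      ] [ 0.50482931 -0.26547984  0.04      ]
box corner S [ 0.59211911 -0.30483253  0.05      ] [ 0.59284118 -0.30795045  0.05      ]
rear rim [ 0.66164406 -0.32948533  0.057     ] [ 0.67289942 -0.20267564  0.057     ] [ 0.65064329 -0.33907747  0.057     ] [ 0.67293533 -0.20264372  0.057     ]
stop [ 0.70802381 -0.18335452  0.064     ] [ 0.71044834 -0.18866682  0.064     ]
cup W [ 0.50975277 -0.27038051  0.04      ] fingertip px S [268. 159.] front rim px W [np.float64(325.63531785461225), np.float64(227.68093161111477)]
```

```bash
python3 - <<'E'
from h import *
st=arm.get_state(); print(st['q'],st['force'],st['joint_efforts'])
C=cam('wrist',st); print('tcp W',proj(C,st['eef_pos'])); S=cam('scene')
e=np.array(st['eef_pos'])
for dz in(0,.02,.047,.066): print(dz,np.round(proj(S,e+[0,0,dz]),1))
st2=dict(st,eef_pos=np.array([.4315,-.2522,.2079]),ee_rot=[3.141,0,-.054]); C2=cam('wrist',st2)
print('w2 cup',onz(C2,(333,115),.043),'w3 cup',onz(C,(337,212),.043))
s=snap('scene','s4.png');s0=cv2.imread('pics/s0.png')
cv2.imwrite('pics/c4.png',np.hstack([cv2.resize(x[120:230,210:290],(400,550),interpolation=cv2.INTER_CUBIC) for x in(s0,s[:,:,::-1])]))
E
```

```text
[-1.28895915e-01  3.22465649e-01 -4.38806462e-01  7.43241456e-05
 -8.09513774e-01  1.64855092e+00] [-0.1476514   0.15627966 -0.14768407] [-1.22534060e-03 -4.86674559e+01  2.26853281e+01  5.29960111e+00
  6.74606441e-02 -4.38723393e-03]
tcp W [np.float64(320.0381069813303), np.float64(228.27382834401965)]
0 [268.1 158.5]
0.02 [267.6 155.2]
0.047 [266.8 150.6]
0.066 [266.3 147.3]
w2 cup [ 0.50698507 -0.27191224  0.043     ] w3 cup [ 0.51231496 -0.27029989  0.043     ]
```

View pics/c4.png

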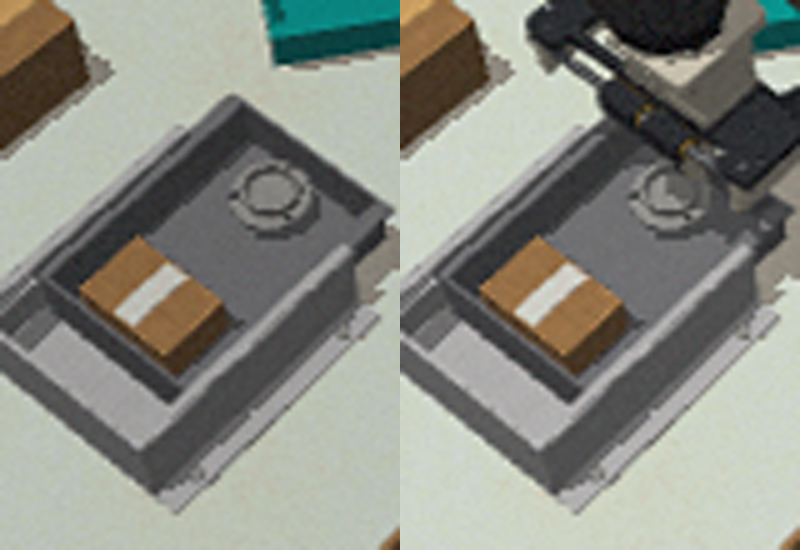

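```bash
python3 -m crank '[{"dx":0,"dy":0,"dz":0.02,"twist":0,"grip":-1},{"dx":0,"dy":0,"dz":0.05,"twist":0,"grip":-1},{"dx":0,"dy":0,"dz":0.08,"twist":0,"grip":-1},{"dx":0,"dy":0,"dz":0.12,"twist":0,"grip":-1},{"dx":0,"dy":0,"dz":0.12,"twist":0,"grip":-1}]'
python3 -m crank '[{"dx":-0.03,"dy":0,"dz":0.02,"twist":0,"grip":-1},{"dx":-0.06,"dy":0,"dz":0.05,"twist":0,"grip":-1},{"dx":-0.07,"dy":0,"dz":0.06,"twist":0,"grip":-1},{"dx":-0.07,"dy":0,"dz":0.06,"twist":0,"grip":-1},{"dx":-0.07,"dy":0,"dz":0.06,"twist":0,"grip":-1}]'
python3 - <<'E'
from h import *
st=arm.get_state(); C=cam('wrist',st); im=snap('wrist','w5.png'); s=snap('scene','s5.png')
cv2.imwrite('pics/c5.png',np.hstack([im[:300,200:450],cv2.resize(s[120:230,190:300],(300,300),interpolation=cv2.INTER_CUBIC)])[:,:,::-1])
E
```

```text
t: 5.35
eef_pos: [0.5012, -0.2595, 0.1624]
ee_rot: [3.138, -0.011, -0.05]
force: [1.3, -0.2, 1.7]
width: 0.0004
gripper_force: 0.0
t: 5.77
eef_pos: [0.4273, -0.2579, 0.2154]
ee_rot: [3.141, -0.003, -0.052]
force: [0.1, -0.1, 0.7]
width: 0.0003
gripper_force: 0.0
```

View pics/c5.png

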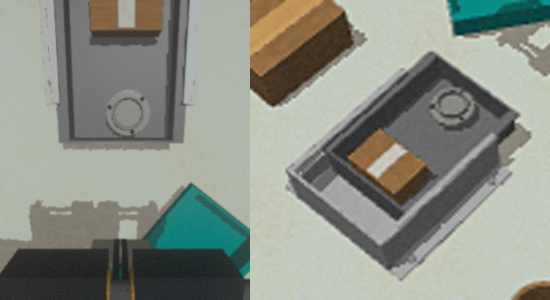

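The tray is exactly where it was: front rim in the wrist view at (263,143) to (383,143). I check the reported height against landmarks in w3: the left runner's end at (199,216) and the cup at (337,212).

```bash
python3 - <<'E'
from h import *
st=arm.get_state(); C5=cam('wrist',st)
for p,z in[((263,143),.057),((383,143),.057),((258,104),.064),((328,113),.043)]: print('w5',onz(C5,p,z).round(4))
for dz in(0,.01,.02,.03,.04):
  C=cam('wrist',dict(st,eef_pos=np.array([.4972,-.2579,.0345+dz]),ee_rot=[3.142,0,-.051]))
  print(dz,'runner end',np.round(proj(C,(.5164,-.1879,.064))),'cup',np.round(proj(C,(.509,-.271,.043))),'cup w',np.round(np.array(proj(C,(.509,-.299,.043)))-proj(C,(.509,-.243,.043))),'box corner',np.round(proj(C,(.597,-.232,.049))))
# box bottom edge + runner end px in w3
im=cv2.imread('pics/w3.png').astype(int); m=((im[:,:,2]-im[:,:,0])>60).astype(np.uint8)
k,l,s,c=cv2.connectedComponentsWithStats(m); print([x.tolist() for x in s[1:] if x[4]>300])
im=cv2.imread('pics/w5.png').astype(int); m=((im[:,:,2]-im[:,:,0])>60).astype(np.uint8)
k,l,s,c=cv2.connectedComponentsWithStats(m)
for x in s[1:]:
  if x[4]>300: print(x.tolist(),onz(C5,(x[0],x[1]+x[3]),.049),onz(C5,(x[0]+x[2],x[1]+x[3]),.049))
E
```

```text
w5 [ 0.475  -0.1916  0.057 ]
w5 [ 0.4676 -0.3354  0.057 ]
w5 [ 0.5194 -0.1921  0.064 ]
w5 [ 0.5052 -0.2713  0.043 ]
0 runner end [205. 224.] cup [338. 216.] cup w [81. -4.] box corner [267.  81.]
0.01 runner end [211. 218.] cup [337. 211.] cup w [78. -4.] box corner [270.  83.]
0.02 runner end [216. 213.] cup [337. 207.] cup w [74. -4.] box corner [272.  84.]
0.03 runner end [221. 208.] cup [336. 203.] cup w [71. -3.] box corner [274.  85.]
0.04 runner end [225. 204.] cup [335. 199.] cup w [68. -3.] box corner [277.  87.]
[[267, 0, 146, 82, 8751]]
[291, 0, 26, 30, 721] [ 0.59510959 -0.23430655  0.049     ] [ 0.59359761 -0.26292027  0.049     ]
[335, 0, 27, 30, 669] [ 0.59257545 -0.28272814  0.049     ] [ 0.59107922 -0.31245222  0.049     ]
[493, 0, 115, 119, 10309] [ 0.48861733 -0.46913783  0.049     ] [ 0.4822592  -0.61051382  0.049     ]
```

The images confirm the pose, and the fingertips appear about 20 mm above the stated TCP (seen at row 240 against 228 projected). So the closed fingers skimmed over the rim. I go lower and feel for contact.

```bash
python3 -m crank '[{"dx":0,"dy":-0.002,"dz":-0.04,"twist":0,"grip":-1},{"dx":0,"dy":-0.004,"dz":-0.08,"twist":0,"grip":-1},{"dx":0,"dy":-0.004,"dz":-0.12,"twist":0,"grip":-1},{"dx":0,"dy":-0.004,"dz":-0.16,"twist":0,"grip":-1},{"dx":0,"dy":-0.004,"dz":-0.185,"twist":0,"grip":-1}]'
python3 -m crank '[{"dx":0,"dy":0,"dz":-0.005,"twist":0,"grip":-1},{"dx":0,"dy":0,"dz":-0.01,"twist":0,"grip":-1},{"dx":0,"dy":0,"dz":-0.014,"twist":0,"grip":-1},{"dx":0,"dy":0,"dz":-0.016,"twist":0,"grip":-1},{"dx":0,"dy":0,"dz":-0.016,"twist":0,"grip":-1}]'
python3 -m crank '[{"dx":0.004,"dy":0,"dz":0,"twist":0,"grip":-1},{"dx":0.008,"dy":0,"dz":0,"twist":0,"grip":-1},{"dx":0.012,"dy":-0.001,"dz":0,"twist":0,"grip":-1},{"dx":0.016,"dy":-0.001,"dz":0,"twist":0,"grip":-1},{"dx":0.02,"dy":-0.001,"dz":0,"twist":0,"grip":-1}]'
python3 -m crank '[{"dx":0.003,"dy":0,"dz":0,"twist":0,"grip":-1},{"dx":0.006,"dy":0,"dz":0,"twist":0,"grip":-1},{"dx":0.009,"dy":0,"dz":0,"twist":0,"grip":-1},{"dx":0.012,"dy":0,"dz":0,"twist":0,"grip":-1},{"dx":0.015,"dy":-0.001,"dz":0,"twist":0,"grip":-1}]'
python3 -m crank '[{"dx":0.002,"dy":0,"dz":0,"twist":0,"grip":-1},{"dx":0.004,"dy":0,"dz":0,"twist":0,"grip":-1},{"dx":0.006,"dy":0,"dz":0,"twist":0,"grip":-1},{"dx":0.008,"dy":0,"dz":0,"twist":0,"grip":-1},{"dx":0.01,"dy":-0.001,"dz":0,"twist":0,"grip":-1}]'
```

```text
t: 6.28
eef_pos: [0.4246, -0.2611, 0.0245]
ee_rot: [-3.14, 0.006, -0.052]
force: [-0.1, 0.3, -0.7]
width: 0.0004
gripper_force: 0.0
t: 6.7
eef_pos: [0.4281, -0.262, 0.0143]
ee_rot: [3.141, -0.002, -0.051]
force: [0.5, 0.1, 0.2]
width: 0.0001
gripper_force: 0.0
t: 7.12
eef_pos: [0.448, -0.263, 0.0138]
ee_rot: [3.141, -0.001, -0.051]
force: [-0.3, -0.3, 0.1]
width: 0.0006
gripper_force: 0.0
t: 7.53
eef_pos: [0.462, -0.2637, 0.0133]
ee_rot: [-3.141, 0.001, -0.051]
force: [-3.6, 0.9, 2.6]
width: 0.0002
gripper_force: 2.2
t: 7.95
eef_pos: [0.4699, -0.2646, 0.0131]
ee_rot: [-3.141, 0.004, -0.052]
force: [-5.6, 1.2, 3.9]
width: 0.0003
gripper_force: 2.9
```

Contact at about x = 0.46, and the tray slides with 5 N. I push on.

```bash
python3 -m crank '[{"dx":0.002,"dy":0,"dz":0,"twist":0,"grip":-1},{"dx":0.004,"dy":0,"dz":0,"twist":0,"grip":-1},{"dx":0.006,"dy":0,"dz":0,"twist":0,"grip":-1},{"dx":0.008,"dy":0,"dz":0,"twist":0,"grip":-1},{"dx":0.01,"dy":-0.001,"dz":0,"twist":0,"grip":-1}]'
python3 -m crank '[{"dx":0.002,"dy":0,"dz":0,"twist":0,"grip":-1},{"dx":0.004,"dy":0,"dz":0,"twist":0,"grip":-1},{"dx":0.006,"dy":0,"dz":0,"twist":0,"grip":-1},{"dx":0.008,"dy":0,"dz":0,"twist":0,"grip":-1},{"dx":0.01,"dy":-0.001,"dz":0,"twist":0,"grip":-1}]'
python3 -m crank '[{"dx":0.001,"dy":0,"dz":0,"twist":0,"grip":-1},{"dx":0.002,"dy":0,"dz":0,"twist":0,"grip":-1},{"dx":0.003,"dy":0,"dz":0,"twist":0,"grip":-1},{"dx":0.004,"dy":0,"dz":0,"twist":0,"grip":-1},{"dx":0.005,"dy":0,"dz":0,"twist":0,"grip":-1}]'
```

```text
t: 8.37
eef_pos: [0.4799, -0.2656, 0.0131]
ee_rot: [-3.141, 0.004, -0.052]
force: [-5.5, 2.3, 4.7]
width: 0.0008
gripper_force: 2.9
t: 8.78
eef_pos: [0.4899, -0.2666, 0.0131]
ee_rot: [-3.141, 0.004, -0.052]
force: [-5.6, 2.1, 4.4]
width: 0.0006
gripper_force: 2.9
t: 9.2
eef_pos: [0.4949, -0.2668, 0.0131]
ee_rot: [-3.141, 0.004, -0.052]
force: [-5.6, -0.1, 4.2]
width: 0.0004
gripper_force: 2.9
```

```bash
python3 -m crank '[{"dx":0.001,"dy":0,"dz":0,"twist":0,"grip":-1},{"dx":0.002,"dy":0,"dz":0,"twist":0,"grip":-1},{"dx":0.003,"dy":0,"dz":0,"twist":0,"grip":-1},{"dx":0.004,"dy":0,"dz":0,"twist":0,"grip":-1},{"dx":0.005,"dy":0,"dz":0,"twist":0,"grip":-1}]'
python3 -m crank '[{"dx":0.0005,"dy":0,"dz":0,"twist":0,"grip":-1},{"dx":0.001,"dy":0,"dz":0,"twist":0,"grip":-1},{"dx":0.0015,"dy":0,"dz":0,"twist":0,"grip":-1},{"dx":0.002,"dy":0,"dz":0,"twist":0,"grip":-1},{"dx":0.0025,"dy":0,"dz":0,"twist":0,"grip":-1}]'
```

```text
t: 9.62
eef_pos: [0.4999, -0.2668, 0.0131]
ee_rot: [-3.141, 0.004, -0.052]
force: [-4.7, 0.1, 3.7]
width: 0.0004
gripper_force: 2.8
t: 10.03
eef_pos: [0.5024, -0.2668, 0.013]
ee_rot: [-3.141, 0.004, -0.052]
force: [-5.0, 0.2, 2.8]
width: 0.0005
gripper_force: 2.8
```

```bash
python3 -m crank '[{"dx":0.0005,"dy":0,"dz":0,"twist":0,"grip":-1},{"dx":0.001,"dy":0,"dz":0,"twist":0,"grip":-1},{"dx":0.0015,"dy":0,"dz":0,"twist":0,"grip":-1},{"dx":0.002,"dy":0,"dz":0,"twist":0,"grip":-1},{"dx":0.0025,"dy":0,"dz":0,"twist":0,"grip":-1}]'
python3 -m crank '[{"dx":0.0005,"dy":0,"dz":0,"twist":0,"grip":-1},{"dx":0.001,"dy":0,"dz":0,"twist":0,"grip":-1},{"dx":0.0015,"dy":0,"dz":0,"twist":0,"grip":-1},{"dx":0.002,"dy":0,"dz":0,"twist":0,"grip":-1},{"dx":0.0025,"dy":0,"dz":0,"twist":0,"grip":-1}]'
```

```text
t: 10.45
eef_pos: [0.5049, -0.2668, 0.013]
ee_rot: [-3.141, 0.004, -0.052]
force: [-6.0, -0.5, 3.6]
width: 0.0005
gripper_force: 2.8
t: 10.87
eef_pos: [0.5074, -0.2668, 0.013]
ee_rot: [-3.141, 0.004, -0.052]
force: [-5.6, -0.4, 3.5]
width: 0.0004
gripper_force: 2.8
```

```bash
python3 -m crank '[{"dx":0.0005,"dy":0,"dz":0,"twist":0,"grip":-1},{"dx":0.001,"dy":0,"dz":0,"twist":0,"grip":-1},{"dx":0.0015,"dy":0,"dz":0,"twist":0,"grip":-1},{"dx":0.002,"dy":0,"dz":0,"twist":0,"grip":-1},{"dx":0.002,"dy":0,"dz":0,"twist":0,"grip":-1}]'
python3 - <<'E'
from h import *
st=arm.get_state(); C=cam('wrist',st); im=snap('wrist','w6.png'); s=snap('scene','s6.png')
cv2.imwrite('pics/c6.png',np.vstack([im[:220,140:480],cv2.resize(s[130:220,195:335],(340,219),interpolation=cv2.INTER_CUBIC)])[:,:,::-1])
print(np.round(proj(C,(.704,-.27,.064))))
E
```

```text
t: 11.28
eef_pos: [0.5084, -0.2668, 0.013]
ee_rot: [-3.141, 0.006, -0.052]
force: [-8.7, 0.6, 5.7]
width: 0.0003
gripper_force: 4.2
[ 301. -211.]
```

View pics/c6.png

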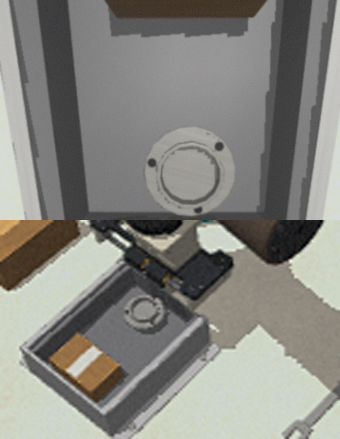

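The view shows the gap behind the tray closed, with box and cup still inside, and the force is rising: it is at the stop. I seat it firmly, then back off and lift.

```bash
python3 -m crank '[{"dx":0.0005,"dy":0,"dz":0,"twist":0,"grip":-1},{"dx":0.001,"dy":0,"dz":0,"twist":0,"grip":-1},{"dx":0.0015,"dy":0,"dz":0,"twist":0,"grip":-1},{"dx":0.002,"dy":0,"dz":0,"twist":0,"grip":-1},{"dx":0.002,"dy":0,"dz":0,"twist":0,"grip":-1}]'
python3 -m crank '[{"dx":0.0005,"dy":0,"dz":0,"twist":0,"grip":-1},{"dx":0.001,"dy":0,"dz":0,"twist":0,"grip":-1},{"dx":0.001,"dy":0,"dz":0,"twist":0,"grip":-1},{"dx":0.001,"dy":0,"dz":0,"twist":0,"grip":-1},{"dx":0.001,"dy":0,"dz":0,"twist":0,"grip":-1}]'
```

```text
t: 11.8
eef_pos: [0.5083, -0.2668, 0.0129]
ee_rot: [-3.141, 0.009, -0.052]
force: [-14.3, 1.1, 11.5]
width: 0.0005
gripper_force: 6.9
t: 12.22
eef_pos: [0.5083, -0.2667, 0.0129]
ee_rot: [-3.141, 0.01, -0.053]
force: [-16.7, 1.3, 12.8]
width: 0.0003
gripper_force: 8.2
```

```bash
python3 -m crank '[{"dx":-0.01,"dy":0,"dz":0,"twist":0,"grip":-1},{"dx":-0.025,"dy":0,"dz":0,"twist":0,"grip":-1},{"dx":-0.05,"dy":0,"dz":0,"twist":0,"grip":-1},{"dx":-0.06,"dy":0,"dz":0.03,"twist":0,"grip":-1},{"dx":-0.06,"dy":0,"dz":0.07,"twist":0,"grip":-1}]'
python3 -m crank '[{"dx":0,"dy":0,"dz":0.04,"twist":2,"grip":0.2},{"dx":0,"dy":0.01,"dz":0.08,"twist":4,"grip":0.2},{"dx":0,"dy":0.02,"dz":0.12,"twist":6,"grip":0.2},{"dx":0,"dy":0.04,"dz":0.15,"twist":9,"grip":0.2},{"dx":0,"dy":0.07,"dz":0.17,"twist":11.6,"grip":0.2}]' >/dev/null
python3 -m crank '[{"dx":0,"dy":0.04,"dz":0,"twist":0,"grip":0.2},{"dx":0,"dy":0.08,"dz":0,"twist":0,"grip":0.2},{"dx":0,"dy":0.12,"dz":0,"twist":0,"grip":0.2},{"dx":0,"dy":0.16,"dz":0,"twist":0,"grip":0.2},{"dx":0,"dy":0.2,"dz":0,"twist":0,"grip":0.2}]' >/dev/null
python3 -m crank '[{"dx":0,"dy":0.04,"dz":0,"twist":0,"grip":0.2},{"dx":0,"dy":0.08,"dz":0,"twist":0,"grip":0.2},{"dx":0,"dy":0.12,"dz":0,"twist":0,"grip":0.2},{"dx":0,"dy":0.16,"dz":0,"twist":0,"grip":0.2},{"dx":0,"dy":0.2,"dz":0,"twist":0,"grip":0.2}]' >/dev/null
python3 -m crank '[{"dx":0,"dy":0.01,"dz":0,"twist":0,"grip":0.2},{"dx":0,"dy":0.015,"dz":0,"twist":0,"grip":0.2},{"dx":0,"dy":0.02,"dz":0,"twist":0,"grip":0.2},{"dx":0,"dy":0.02,"dz":0,"twist":0,"grip":0.2},{"dx":0,"dy":0.02,"dz":0,"twist":0,"grip":0.2}]'
python3 - <<'E'
from h import *
st=arm.get_state(); C=cam('wrist',st); im=snap('wrist','w7.png').astype(int); snap('scene','s7.png'); snap('top','t7.png')
print(st['eef_pos'],st['ee_rot'],st['width'])
for n,P in[('ball',(.608,.2415,.119)),('grip',(.489,.2237,.132)),('hend',(.442,.2165,.132)),('lip',(.7015,.255,.118))]: print(n,np.round(proj(C,P)))
# white ball: bright blob near prediction
g=im.min(2); 
u=np.round(proj(C,(.608,.2415,.119))).astype(int)
for th in(150,180,200):
  m=(g>th).astype(np.uint8); k,l,s,c=cv2.connectedComponentsWithStats(m)
  print(th,[(s[i].tolist(),c[i].round(1).tolist()) for i in range(1,k) if 100<s[i,4]<6000])
m=((im.max(2)<50)).astype(np.uint8); k,l,s,c=cv2.connectedComponentsWithStats(m)
print('dark',[(s[i].tolist(),c[i].round(1).tolist()) for i in range(1,k) if s[i,4]>200])
E
```

```text
t: 12.63
eef_pos: [0.4495, -0.2659, 0.0809]
ee_rot: [-3.14, 0.008, -0.053]
force: [1.4, -0.5, -0.2]
width: 0.0006
gripper_force: 0.0
t: 14.3
eef_pos: [0.4547, 0.2222, 0.2536]
ee_rot: [-3.142, -0.0, 0.15]
force: [-0.1, 0.4, -0.0]
width: 0.053
gripper_force: 0.0
[0.45470766 0.22223759 0.25355933] [-3.14152254e+00 -1.35355354e-04  1.50442815e-01] 0.05299756774028041
ball [324.  36.]
grip [323. 156.]
hend [323. 198.]
lip [325. -77.]
150 [([490, 17, 29, 46, 1018], [503.9, 39.0]), ([304, 19, 11, 31, 102], [307.8, 34.9]), ([316, 18, 22, 24, 397], [326.3, 29.6]), ([0, 58, 29, 39, 669], [9.8, 77.9]), ([624, 139, 16, 32, 114], [632.2, 156.2]), ([254, 305, 133, 27, 3233], [320.2, 318.7])]
180 [([75, 0, 76, 30, 757], [111.9, 12.8]), ([457, 0, 29, 22, 228], [470.9, 9.3]), ([443, 11, 19, 19, 110], [451.8, 20.4]), ([492, 21, 26, 41, 430], [505.5, 43.9]), ([322, 23, 11, 13, 102], [326.6, 28.9]), ([221, 115, 90, 59, 4276], [266.0, 145.2]), ([336, 125, 77, 54, 3649], [372.8, 151.6]), ([155, 210, 18, 16, 156], [163.7, 216.6]), ([258, 306, 128, 26, 1919], [327.0, 317.1])]
200 []
dark [([0, 26, 20, 30, 296], [7.4, 41.5]), ([0, 250, 640, 150, 40562], [300.5, 349.5]), ([256, 257, 20, 22, 221], [265.8, 270.0]), ([401, 267, 131, 65, 2231], [460.5, 312.9])]
```

```bash
python3 - <<'E'
from h import *
st=arm.get_state(); C=cam('wrist',st); im=cv2.imread('pics/w7.png').max(2)
for y in range(60,236,8): print(y,' '.join('%3d'%v for v in im[y,296:352:2]))
print('ball',onz(C,(326,31),.119))
E
```

```text
60 136 136 140 138 142 148 146 148 148 152 150 153 150 157 155 153 155 151 151 151 150 152 149 150 144 144 138 141
68 132 134 135 142 137 138 137 136 141 142 141 139 142 145 146 143 142 142 142 140 141 142 141 144 140 142 133 137
76 124 127 129 132 132 132 136 137 134 136 136 135 137 135 140 138 136 134 137 139 133 138 136 139 139 139 139 137
84 114 119 116 121 124 125 128 127 129 128 128 132 132 133 136 134 133 132 134 131 127 130 133 135 126 129 129 125
92 127 121 118 118 117 114 114 115 117 119 116 134 153 154 151 150 151 152 150 154 132 117 119 116 114 116 118 118
100  53  54  56  62  84 122 140 142 138 132 128 124 140 154 150 155 153 155 151 132 126 129 131 136 140 143 136 118
108  59  60  57  56  58  53  52  53  52  53  59 128 143 150 153 152 153 149 150 144 113  51  54  54  58  59  59  62
116  58  56  53  52  58  55  58  60  55  54  57  62  53  53  57  58  59  57  56  52  59  64  63  58  59  62  59  58
124 195 193 193 200 194 195 195 194 159 137 126  67  56  58  60  61  64  61  60  55 126 168 156 143 142 142 142 136
132 197 196 197 196 195 197 197 172 138 135 125  67  58  60  
[... 786 characters left out ...]
 107 104  92  61  63  70 104 114  80  64  61  58  65  68  63  65  64  67  65  68
196 199 201 175 140 139 138 139 141 139 139 120  64  61  63  59  64  65  62  65 115 140 139 181 197 197 198 197 199
204 179 169 162 144 142 142 141 138 140 139 139 143 140 140 142 141 143 141 139 136 143 137 145 193 198 198 197 199
212 166 198 195 145 142 140 139 141 144 138 142 138 138 136 143 141 135 136 143 143 139 138 146 195 197 199 195 196
220 143 182 192 146 137 139 141 140 139 135 139 141 141 139 138 143 143 139 138 138 140 139 169 196 195 192 195 198
228 141 143 161 147 142 138 139 139 138 142 140 140 138 140 140 139 142 140 140 140 139 140 166 195 197 196 194 192
ball [0.61265637 0.239868   0.119     ]
```

```bash
python3 - <<'E'
from h import *
st=arm.get_state(); C=cam('wrist',st)
a=onz(C,(326.5,115.5),.14);b=onz(C,(325,201),.14)
print(a,b,np.linalg.norm(a-b),(a+b)/2,'yaw',np.degrees(np.arctan2(a[1]-b[1],a[0]-b[0])))
print('width',np.linalg.norm(onz(C,(317,150),.14)-onz(C,(334.8,150),.14)))
ball=onz(C,(326,31),.119); m=(a+b)/2; print('yaw grip-ball',np.degrees(np.arctan2(ball[1]-m[1],ball[0]-m[0])),np.hypot(*(ball-m)[:2]))
for w in(238,240,242):
  pass
E
```

```text
[0.5317907  0.22709698 0.14      ] [0.44082692 0.21449133 0.14      ] 0.09183306569017248 [0.48630881 0.22079415 0.14      ] yaw 7.889728889379988
width 0.018873763073713492
yaw grip-ball 8.584735884911879 0.12777917105487047
```

```bash
python3 - <<'E'
from h import *
st=arm.get_state(); C=cam('wrist',st); im=cv2.imread('pics/w7.png').max(2)
print('    ',' '.join('%3d'%v for v in range(232,412,4)))
for y in range(226,300,4): print(y,' '.join('%3d'%v for v in im[y,232:412:4]))
R0=C[1][:3,:3]; 
Tt=np.linalg.inv(C[1])
e=np.array(st['eef_pos']);Rt=R.from_euler('xyz',st['ee_rot']).as_matrix()
for h in(0,.01,.02,.03,.04,.05):
  print(h,[np.round(proj(C,e+Rt@np.array([x,y,-h]))).tolist() for x in(.0095,-.0095) for y in(-.0265,.0265)])
E
```

```text
232 236 240 244 248 252 256 260 264 268 272 276 280 284 288 292 296 300 304 308 312 316 320 324 328 332 336 340 344 348 352 356 360 364 368 372 376 380 384 388 392 396 400 404 408
226 141 143 141 144 140 138 138 143 140 138 141 140 141 141 137 143 146 162 142 143 139 141 136 140 138 140 136 178 198 198 198 197 195 196 197 195 201 195 197 199 198 200 199 199 198
230 142 138 141 144 140 144 144 138 141 144 141 143 138 143 140 140 139 144 143 142 141 140 140 143 142 142 137 168 197 197 196 195 195 198 198 197 198 196 198 195 197 197 196 199 200
234 144 139 136 142 143 139 138 141 138 140 142 141 138 142 142 144 139 150 142 143 143 142 144 137 138 135 138 171 194 196 198 199 196 197 197 198 195 198 196 199 196 199 198 196 198
238 136 144 137 136 136 130 135 133 131 134 113 124 144 141 139 145 141 189 146 144 144 143 170 138 144 141 138 191 196 197 200 195 198 180 155 186 178 182 180 182 187 196 200 198 194
242 140 136 139 141  92  90  89  85  89  78  57 106 141 144 141 142 140 193 197 196 195 196 198 192 183 168 191 196 200 191 197 197 195 163  61  93  92  93  94  93  92 198 197 196 194

[... 2292 characters left out ...]
 91  94  91  94  95  91  89  93  94  89  92  92  90  89  90  87  89  90  89  88  88  87  88  85  87
298  80  82  84  87  79  81  85  84  86  88  85  86  87  89  89  90  87  91  91  90  90  91  88  90  88  92  91  89  90  88  88  88  89  91  91  87  84  89  88  86  88  87  86  86  87
0 [[283.0, 216.0], [357.0, 216.0], [284.0, 240.0], [356.0, 240.0]]
0.01 [[281.0, 221.0], [359.0, 221.0], [283.0, 246.0], [358.0, 246.0]]
0.02 [[280.0, 227.0], [361.0, 227.0], [281.0, 253.0], [359.0, 253.0]]
0.03 [[277.0, 233.0], [363.0, 233.0], [279.0, 260.0], [361.0, 260.0]]
0.04 [[275.0, 240.0], [365.0, 240.0], [277.0, 268.0], [364.0, 268.0]]
0.05 [[272.0, 248.0], [368.0, 248.0], [274.0, 277.0], [366.0, 277.0]]
```

The finger edges (278 and 364 at row 240) match tips about 39 mm above the reported TCP, which agrees with the missed first push. So for the handle at 132 mm I need a reported z of about 0.074. I descend with force checks.

```bash
python3 -m crank '[{"dx":0.015,"dy":0,"dz":-0.02,"twist":0,"grip":0.2},{"dx":0.032,"dy":0,"dz":-0.05,"twist":0,"grip":0.2},{"dx":0.032,"dy":0,"dz":-0.08,"twist":0,"grip":0.2},{"dx":0.032,"dy":0,"dz":-0.11,"twist":0,"grip":0.2},{"dx":0.032,"dy":0,"dz":-0.13,"twist":0,"grip":0.2}]'
python3 -m crank '[{"dx":0,"dy":0,"dz":-0.01,"twist":0,"grip":0.2},{"dx":0,"dy":0,"dz":-0.02,"twist":0,"grip":0.2},{"dx":0,"dy":0,"dz":-0.03,"twist":0,"grip":0.2},{"dx":0,"dy":0,"dz":-0.04,"twist":0,"grip":0.2},{"dx":0,"dy":0,"dz":-0.05,"twist":0,"grip":0.2}]'
python3 -m crank '[{"dx":0,"dy":0,"dz":0,"twist":0,"grip":0.2},{"dx":0,"dy":0,"dz":0,"twist":0,"grip":0.2},{"dx":0,"dy":0,"dz":0,"twist":0,"grip":0.1},{"dx":0,"dy":0,"dz":0,"twist":0,"grip":0},{"dx":0,"dy":0,"dz":0,"twist":0,"grip":-0.1}]'
python3 - <<'E'
from h import *
st=arm.get_state(); C=cam('wrist',st); im=snap('wrist','w8.png').max(2)
print(st['width'])
for y in(196,204,212,220,228,236,244,252,260,268): print(y,' '.join('%3d'%v for v in im[y,272:376:3]))
E
```

```text
t: 14.87
eef_pos: [0.4858, 0.2214, 0.1208]
ee_rot: [3.141, 0.002, 0.149]
force: [-0.6, -0.1, -0.2]
width: 0.0527
gripper_force: 0.0
t: 15.28
eef_pos: [0.4872, 0.2236, 0.0736]
ee_rot: [-3.141, -0.002, 0.151]
force: [0.3, -0.2, 0.1]
width: 0.0531
gripper_force: 0.0
t: 15.7
eef_pos: [0.487, 0.2235, 0.0741]
ee_rot: [-3.141, -0.001, 0.151]
force: [-0.0, -0.7, 0.1]
width: 0.0419
gripper_force: 0.0
0.041942634334546154
196 231 231 232 232 231 231 232 232 228 172 172 165  63  65  67  66  66  65  66  66  67  66  66  63  64 184 232 230 231 231 231 231 230 231 232
204 231 231 231 232 231 232 230 231 230 167 167 165  63  65  68  67  73  64  68  67  64  67  64  65  59 178 230 230 231 230 230 232 232 231 230
212 231 232 231 231 232 232 230 231 215 168 168 167  64  65  66  67  68  63  67  63  64  63  62  62  63 161 207 168 168 176 176 192 211 213 223
220 232 230 231 232 231 229 230 232 231 170 166 164  59  68  65  66  65  67  67  64  60  67  66  63  60 147 166 169 165 168 166 169 168 174 223
228 169 169 167 169 172 169 167 170 165 168 168 164  57  60  64  61  61  64  58  62  63  61  60  59  53 159 166 167 164 169 167 168 168 169 167
236 169 168 168 167 188 228 229 230 178 166 167 163  57  63  63  61  60  61  60  58  61  61  66  51  63 162 165 165 169 169 168 166 168 188 212
244 110 106  66  60  89 169 168 166 164 169 166 161  56  57  56  58  56  58  59  51  58  51  55  54  69 166 164 165 100  55  59 105 109 109 107
252 108  66  61  56  72 169 163 166 167 166 166 162  55  57  54  55  54  51  56  49  53  52  49  50  77 168 164 167  80  54  57  58 105 113 108
260  65  54  57  55  64 162 165 165 166 165 164 150  57  54  56  58  59  57  54  48  54  56  57  54  96 167 165 163  64  51  50  53  68 117 111
268  53  52  52  54  63 144 145 143 142 144 143 134  48  55  50  53  54  52  51  49  49  47  49  49 116 155 155 158  66  50  48  50  55  66 107
```

The handle is centred at column 326 between fingers centred on 321, so it sits about 2.5 mm to the right. I shift, align and close.

```bash
python3 -m crank '[{"dx":0,"dy":-0.001,"dz":0,"twist":-0.3,"grip":-0.2},{"dx":0,"dy":-0.0025,"dz":0,"twist":-0.7,"grip":-0.3},{"dx":0,"dy":-0.0025,"dz":0,"twist":-0.7,"grip":-0.4},{"dx":0,"dy":-0.0025,"dz":0,"twist":-0.7,"grip":-0.45},{"dx":0,"dy":-0.0025,"dz":0,"twist":-0.7,"grip":-0.5}]' 50
python3 -m crank '[{"dx":0,"dy":0,"dz":0,"twist":0,"grip":-0.53},{"dx":0,"dy":0,"dz":0,"twist":0,"grip":-0.56},{"dx":0,"dy":0,"dz":0,"twist":0,"grip":-0.6},{"dx":0,"dy":0,"dz":0,"twist":0,"grip":-0.7},{"dx":0,"dy":0,"dz":0,"twist":0,"grip":-1}]'
python3 -m crank '[{"dx":0,"dy":0,"dz":0,"twist":0,"grip":-1},{"dx":0,"dy":0,"dz":0,"twist":0,"grip":-1},{"dx":0,"dy":0,"dz":0,"twist":0,"grip":-1},{"dx":0,"dy":0,"dz":0,"twist":0,"grip":-1},{"dx":0,"dy":0,"dz":0,"twist":0,"grip":-1}]'
```

```text
t: 16.17
eef_pos: [0.4867, 0.2206, 0.0735]
ee_rot: [-3.142, -0.0, 0.139]
force: [-0.2, 0.3, -0.3]
width: 0.023
gripper_force: 0.0
t: 16.58
eef_pos: [0.4866, 0.2206, 0.0735]
ee_rot: [3.142, 0.0, 0.139]
force: [-0.6, -0.7, -0.4]
width: 0.0195
gripper_force: 50.0
t: 17.0
eef_pos: [0.4866, 0.2206, 0.0735]
ee_rot: [3.142, -0.0, 0.139]
force: [1.0, -0.6, -0.6]
width: 0.0193
gripper_force: 50.0
```

Gripped at 19.4 mm with 50 N. I lift slowly by 30 mm and check the level and the ball.

```bash
cat > ball.py <<'E'
from h import *
import sys
st=arm.get_state(); C=cam('wrist',st); im=snap('wrist',sys.argv[1]).astype(int)
e=np.array(st['eef_pos']); yaw=st['ee_rot'][2]; u=np.array([np.cos(yaw),np.sin(yaw)])
zb=e[2]+.0265+.019   # pan underside + ball centre
g=im.min(2)
q=proj(C,(*(e[:2]+.12*u),zb)); x,y=[int(round(v)) for v in q]
x0,y0=max(0,x-60),max(0,y-60); w=g[y0:y+60,x0:x+60]
m=((w>185)).astype(np.uint8); k,l,s,c=cv2.connectedComponentsWithStats(m)
print('expect',np.round(q,1),'max',w.max(),'median',np.median(w))
gb=cv2.medianBlur(g.astype(np.uint8),5)[0:y+70,x0-20:x+80]
cs=cv2.HoughCircles(gb,cv2.HOUGH_GRADIENT,1,30,param1=80,param2=14,minRadius=15,maxRadius=32)
if cs is not None:
  for a in cs[0][:3]:
    p=(a[0]+x0-20,a[1]); P=onz(C,p,zb); d=P[:2]-e[:2]; print('circle',np.round(p,1),a[2],'along %.4f across %.4f'%(d@u-.12,d@[-u[1],u[0]]))
print(st['eef_pos'].round(4),st['ee_rot'].round(4),'F',st['force'].round(2),'M',st['moment'].round(3),'t',st['t'])
E
python3 ball.py w9.png
python3 -m crank '[{"dx":0,"dy":0,"dz":0.0003,"twist":0,"grip":-1},{"dx":0,"dy":0,"dz":0.001,"twist":0,"grip":-1},{"dx":0,"dy":0,"dz":0.002,"twist":0,"grip":-1},{"dx":0,"dy":0,"dz":0.003,"twist":0,"grip":-1},{"dx":0,"dy":0,"dz":0.004,"twist":0,"grip":-1}]'
python3 ball.py w10.png
python3 -m crank '[{"dx":0,"dy":0,"dz":0.002,"twist":0,"grip":-1},{"dx":0,"dy":0,"dz":0.004,"twist":0,"grip":-1},{"dx":0,"dy":0,"dz":0.007,"twist":0,"grip":-1},{"dx":0,"dy":0,"dz":0.010,"twist":0,"grip":-1},{"dx":0,"dy":0,"dz":0.013,"twist":0,"grip":-1}]' >/dev/null
python3 -m crank '[{"dx":0,"dy":0,"dz":0.003,"twist":0,"grip":-1},{"dx":0,"dy":0,"dz":0.006,"twist":0,"grip":-1},{"dx":0,"dy":0,"dz":0.009,"twist":0,"grip":-1},{"dx":0,"dy":0,"dz":0.011,"twist":0,"grip":-1},{"dx":0,"dy":0,"dz":0.013,"twist":0,"grip":-1}]'
python3 ball.py w11.png
```

```text
expect [319.9  24.1] max 228 median 181.0
[0.4866 0.2206 0.0735] [ 3.1416e+00 -1.0000e-04  1.3910e-01] F [ 0.98 -0.55 -0.62] M [-0.051 -0.087 -0.001] t 17.0
t: 17.47
eef_pos: [0.4863, 0.2204, 0.0773]
ee_rot: [3.141, 0.001, 0.139]
force: [0.3, 0.0, -1.9]
width: 0.0197
gripper_force: 50.0
expect [319.9  24.2] max 228 median 181.0
[0.4863 0.2204 0.0773] [3.1413e+00 6.0000e-04 1.3900e-01] F [ 0.25  0.04 -1.89] M [-0.075  0.179 -0.029] t 17.4667
t: 18.35
eef_pos: [0.4867, 0.2207, 0.1038]
ee_rot: [-3.141, -0.0, 0.139]
force: [0.1, -0.9, -1.7]
width: 0.0197
gripper_force: 50.0
expect [319.9  24.1] max 222 median 174.0
circle [312.5  31.5] 31.4 along -0.0030 across 0.0034
[0.4867 0.2207 0.1038] [-3.1415e+00 -1.0000e-04  1.3900e-01] F [ 0.14 -0.94 -1.74] M [-0.109  0.239 -0.064] t 18.35
```

```bash
python3 - <<'E'
from h import *
I=[cv2.imread(f'pics/w{i}.png').min(2) for i in(9,10,11)]
for i in I:
  w=i[0:80,250:400]; t=200; ys,xs=np.where(w>t); print(t,len(xs),(xs.mean()+250).round(1),ys.mean().round(1),xs.min()+250,xs.max()+250,ys.max())
  print(' '.join('%3d'%v for v in i[28,264:384:4])); print(' '.join('%3d'%v for v in i[0:200:6,320]))
E
```

```text
200 839 315.5 9.4 276 339 28
184 190 194 201 198 115 130 151 164 175 178 184 186 187 188 182 182 176 162 148 133 194 188 189 185 183 184 175 176 170
225 226 221 210 197 178 161 134 107 127 128 190 185 182 176 170 166 167 169 165 164 157 147 166 152 172 171 170 168 171 165  71  65  62
200 882 315.9 9.9 275 338 24
188 194 195 200 197 119 132 151 166 175 182 188 188 193 188 185 183 175 167 148 135 195 183 189 181 181 182 175 174 168
225 225 224 215 198 185 164 140 110 127 121 187 184 182 177 171 167 165 168 166 165 157 147 164 148 176 173 170 169 169 168  57  62  68
200 639 315.7 8.3 295 335 21
181 185 187 193 189 115 126 146 159 167 172 178 180 185 181 180 175 166 150 142 134 187 179 185 175 173 176 170 163 164
219 219 218 204 190 176 160 132 107 124 123 182 178 175 169 166 160 159 160 162 155 153 142 158 143 167 165 167 165 166 162  63  65  65
```

The dish looks the same before and after the lift: the ball stays at about (315,20) in the wrist view, so the pan is level. Next I work out a combined turn and shift about the dish centre, with gentle ramps.

```bash
python3 - <<'E'
from h import *
st=arm.get_state(); e=st['eef_pos'][:2]; y0=np.degrees(st['ee_rot'][2])
u=lambda t:np.array([np.cos(np.radians(t)),np.sin(np.radians(t))])
y1=-93.1; c0=e+.12*u(y0); c1=np.array([.608,-.252])-.09*u(y1)
print(y0,c0,c1,c1-.12*u(y1))
v=np.r_[(np.arange(20)+.5)/20,np.ones(80),(np.arange(20)[::-1]+.5)/20]; s=np.cumsum(v)/v.sum()
P=lambda s:np.r_[c0+(c1-c0)*s-.12*u(y0+(y1-y0)*s),y0+(y1-y0)*s]
p0=P(0)
for k in range(24):
  rows=[P(x)-p0 for x in s[5*k:5*k+5]]
  print(k,' '.join('%.1f,%.1f,%.2f'%(r[0]*1e3,r[1]*1e3,r[2]) for r in rows))
  d=rows[-1]; p0=p0+np.r_[np.round(d[:2],4),np.round(d[2],2)]
E
```

```text
7.970308484774098 [0.6056909  0.23740401] [ 0.61286709 -0.1621317 ] [ 0.61935655 -0.0423073 ]
0 -0.0,-0.0,-0.03 -0.0,-0.2,-0.10 -0.0,-0.4,-0.23 -0.1,-0.8,-0.40 -0.1,-1.2,-0.63
1 -0.1,-0.5,-0.28 -0.1,-1.1,-0.61 -0.2,-1.8,-0.99 -0.3,-2.6,-1.42 -0.3,-3.5,-1.90
2 -0.1,-1.0,-0.53 -0.2,-2.1,-1.11 -0.2,-3.3,-1.74 -0.2,-4.6,-2.42 -0.3,-5.9,-3.16
3 0.0,-1.5,-0.78 0.1,-3.0,-1.61 0.1,-4.7,-2.50 0.2,-6.4,-3.43 0.3,-8.2,-4.42
4 0.2,-1.9,-1.01 0.4,-3.8,-2.02 0.7,-5.7,-3.03 0.9,-7.6,-4.04 1.3,-9.5,-5.05
5 0.3,-1.9,-1.01 0.7,-3.8,-2.02 1.1,-5.7,-3.03 1.6,-7.6,-4.04 2.1,-9.5,-5.05
6 0.5,-2.0,-1.01 1.1,-3.9,-2.03 1.7,-5.8,-3.04 2.4,-7.8,-4.05 3.1,-9.8,-5.06
7 0.7,-1.9,-1.01 1.4,-3.9,-2.02 2.2,-5.9,-3.03 3.0,-8.0,-4.04 3.9,-10.0,-5.05
8 0.9,-2.0,-1.01 1.8,-4.1,-2.02 2.8,-6.2,-3.03 3.8,-8.3,-4.04 4.8,-10.4,-5.05
9 1.1,-2.1,-1.02 2.2,-4.2,-2.03 3.3,-6.4,-3.04 4.5,-8.6,-4.05 5.7,-10.8,-5.06
10 1.2,-2.2,-1.01 2.4,-4.4,-2.02 3.7,-6.7,-3.03 5.0,-9.0,-4.04 6.4,-11.3,-5.05
11 1.4,-2.3,-1.01 2.8,-4.7,-2.02 4.2,-7.0,-3.03 5.7,-9.4,-4.04 7.1,-11.9,-5.06
12 1.6,-2.4,-1.01 3.1,-4.9,-2.02 4.7,-7.4,-3.03 6.3,-9.9,-4.
[... 200 characters left out ...]
,-5.8,-2.02 5.7,-8.7,-3.03 7.6,-11.7,-4.04 9.6,-14.7,-5.05
16 1.9,-3.1,-1.01 3.9,-6.1,-2.02 5.9,-9.3,-3.03 7.9,-12.4,-4.04 9.9,-15.6,-5.05
17 2.1,-3.2,-1.01 4.1,-6.4,-2.02 6.2,-9.7,-3.03 8.3,-13.0,-4.05 10.4,-16.4,-5.06
18 2.1,-3.4,-1.01 4.2,-6.8,-2.02 6.3,-10.3,-3.03 8.4,-13.8,-4.04 10.6,-17.3,-5.05
19 2.1,-3.6,-1.01 4.3,-7.2,-2.02 6.4,-10.8,-3.03 8.6,-14.5,-4.04 10.8,-18.2,-5.05
20 2.1,-3.7,-0.99 4.1,-7.2,-1.92 6.0,-10.6,-2.81 7.8,-13.7,-3.64 9.5,-16.7,-4.43
21 1.6,-2.9,-0.73 3.1,-5.5,-1.41 4.4,-8.0,-2.04 5.7,-10.3,-2.62 6.8,-12.4,-3.15
22 1.1,-1.9,-0.48 2.0,-3.6,-0.91 2.8,-5.2,-1.29 3.5,-6.5,-1.62 4.1,-7.6,-1.90
23 0.5,-0.9,-0.23 0.9,-1.6,-0.40 1.2,-2.2,-0.53 1.4,-2.5,-0.61 1.4,-2.6,-0.63
```

```bash
python3 -m crank '[{"dx":0,"dy":0,"dz":0,"twist":-0.03,"grip":-1},{"dx":0,"dy":-0.0002,"dz":0,"twist":-0.1,"grip":-1},{"dx":0,"dy":-0.0004,"dz":0,"twist":-0.23,"grip":-1},{"dx":-0.0001,"dy":-0.0008,"dz":0,"twist":-0.4,"grip":-1},{"dx":-0.0001,"dy":-0.0012,"dz":0,"twist":-0.63,"grip":-1}]' >/dev/null
python3 -m crank '[{"dx":-0.0001,"dy":-0.0005,"dz":0,"twist":-0.28,"grip":-1},{"dx":-0.0001,"dy":-0.0011,"dz":0,"twist":-0.61,"grip":-1},{"dx":-0.0002,"dy":-0.0018,"dz":0,"twist":-0.99,"grip":-1},{"dx":-0.0003,"dy":-0.0026,"dz":0,"twist":-1.42,"grip":-1},{"dx":-0.0003,"dy":-0.0035,"dz":0,"twist":-1.9,"grip":-1}]' >/dev/null
python3 -m crank '[{"dx":-0.0001,"dy":-0.001,"dz":0,"twist":-0.53,"grip":-1},{"dx":-0.0002,"dy":-0.0021,"dz":0,"twist":-1.11,"grip":-1},{"dx":-0.0002,"dy":-0.0033,"dz":0,"twist":-1.74,"grip":-1},{"dx":-0.0002,"dy":-0.0046,"dz":0,"twist":-2.42,"grip":-1},{"dx":-0.0003,"dy":-0.0059,"dz":0,"twist":-3.16,"grip":-1}]' >/dev/null
python3 -m crank '[{"dx":0,"dy":-0.0015,"dz":0,"twist":-0.78,"grip":-1},{"dx":0.0001,"dy":-0.003,"dz":0,"twist":-1.61,"grip":-1},{"dx":0.0001,"dy":-0.0047,"dz":0,"twist":-2.5,"grip":-1},{"dx":0.0002,"dy":-0.0064,"dz":0,"twist":-3.43,"grip":-1},{"dx":0.0003,"dy":-0.0082,"dz":0,"twist":-4.42,"grip":-1}]'
cat > prof.py <<'E'
from h import *
import sys
i=snap('wrist',sys.argv[1]).min(2)
for y in(8,28): print(y,' '.join('%3d'%v for v in i[y,252:396:4]))
print('col',' '.join('%3d'%v for v in i[0:100:5,316]))
E
python3 prof.py w12.png
```

```text
t: 20.07
eef_pos: [0.4862, 0.2017, 0.1035]
ee_rot: [-3.142, -0.0, -0.039]
force: [0.2, -0.4, -1.8]
width: 0.0197
gripper_force: 50.0
8 174 173 186 180 185 188 192 190 154 174 189 200 207 215 222 222 224 222 219 214 205 198 183 164 181 188 189 182 180 180 174 170 168 167 164 165
28 171 175 184 179 187 190 193 193 153 133 148 163 173 178 182 185 184 183 182 175 170 155 140 129 197 186 190 183 182 180 175 175 169 166 163 164
col 222 223 221 216 204 191 181 165 146 120 104 121 120 189 185 181 172 174 173 168
```

The ball has hardly moved (286–346 at row 28). I carry on without camera pauses.

```bash
python3 -m crank '[{"dx":0.0002,"dy":-0.0019,"dz":0,"twist":-1.01,"grip":-1},{"dx":0.0004,"dy":-0.0038,"dz":0,"twist":-2.02,"grip":-1},{"dx":0.0007,"dy":-0.0057,"dz":0,"twist":-3.03,"grip":-1},{"dx":0.0009,"dy":-0.0076,"dz":0,"twist":-4.04,"grip":-1},{"dx":0.0013,"dy":-0.0095,"dz":0,"twist":-5.05,"grip":-1}]' >/dev/null
python3 -m crank '[{"dx":0.0003,"dy":-0.0019,"dz":0,"twist":-1.01,"grip":-1},{"dx":0.0007,"dy":-0.0038,"dz":0,"twist":-2.02,"grip":-1},{"dx":0.0011,"dy":-0.0057,"dz":0,"twist":-3.03,"grip":-1},{"dx":0.0016,"dy":-0.0076,"dz":0,"twist":-4.04,"grip":-1},{"dx":0.0021,"dy":-0.0095,"dz":0,"twist":-5.05,"grip":-1}]' >/dev/null
python3 -m crank '[{"dx":0.0005,"dy":-0.002,"dz":0,"twist":-1.01,"grip":-1},{"dx":0.0011,"dy":-0.0039,"dz":0,"twist":-2.03,"grip":-1},{"dx":0.0017,"dy":-0.0058,"dz":0,"twist":-3.04,"grip":-1},{"dx":0.0024,"dy":-0.0078,"dz":0,"twist":-4.05,"grip":-1},{"dx":0.0031,"dy":-0.0098,"dz":0,"twist":-5.06,"grip":-1}]' >/dev/null
python3 -m crank '[{"dx":0.0007,"dy":-0.0019,"dz":0,"twist":-1.01,"grip":-1},{"dx":0.0014,"dy":-0.0039,"dz":0,"twist":-2.02,"grip":-1},{"dx":0.0022,"dy":-0.0059,"dz":0,"twist":-3.03,"grip":-1},{"dx":0.003,"dy":-0.008,"dz":0,"twist":-4.04,"grip":-1},{"dx":0.0039,"dy":-0.01,"dz":0,"twist":-5.05,"grip":-1}]' >/dev/null
python3 -m crank '[{"dx":0.0009,"dy":-0.002,"dz":0,"twist":-1.01,"grip":-1},{"dx":0.0018,"dy":-0.0041,"dz":0,"twist":-2.02,"grip":-1},{"dx":0.0028,"dy":-0.0062,"dz":0,"twist":-3.03,"grip":-1},{"dx":0.0038,"dy":-0.0083,"dz":0,"twist":-4.04,"grip":-1},{"dx":0.0048,"dy":-0.0104,"dz":0,"twist":-5.05,"grip":-1}]' >/dev/null
python3 -m crank '[{"dx":0.0011,"dy":-0.0021,"dz":0,"twist":-1.02,"grip":-1},{"dx":0.0022,"dy":-0.0042,"dz":0,"twist":-2.03,"grip":-1},{"dx":0.0033,"dy":-0.0064,"dz":0,"twist":-3.04,"grip":-1},{"dx":0.0045,"dy":-0.0086,"dz":0,"twist":-4.05,"grip":-1},{"dx":0.0057,"dy":-0.0108,"dz":0,"twist":-5.06,"grip":-1}]' >/dev/null
python3 -m crank '[{"dx":0.0012,"dy":-0.0022,"dz":0,"twist":-1.01,"grip":-1},{"dx":0.0024,"dy":-0.0044,"dz":0,"twist":-2.02,"grip":-1},{"dx":0.0037,"dy":-0.0067,"dz":0,"twist":-3.03,"grip":-1},{"dx":0.005,"dy":-0.009,"dz":0,"twist":-4.04,"grip":-1},{"dx":0.0064,"dy":-0.0113,"dz":0,"twist":-5.05,"grip":-1}]' >/dev/null
python3 -m crank '[{"dx":0.0014,"dy":-0.0023,"dz":0,"twist":-1.01,"grip":-1},{"dx":0.0028,"dy":-0.0047,"dz":0,"twist":-2.02,"grip":-1},{"dx":0.0042,"dy":-0.007,"dz":0,"twist":-3.03,"grip":-1},{"dx":0.0057,"dy":-0.0094,"dz":0,"twist":-4.04,"grip":-1},{"dx":0.0071,"dy":-0.0119,"dz":0,"twist":-5.06,"grip":-1}]' >/dev/null
python3 -m crank '[{"dx":0.0016,"dy":-0.0024,"dz":0,"twist":-1.01,"grip":-1},{"dx":0.0031,"dy":-0.0049,"dz":0,"twist":-2.02,"grip":-1},{"dx":0.0047,"dy":-0.0074,"dz":0,"twist":-3.03,"grip":-1},{"dx":0.0063,"dy":-0.0099,"dz":0,"twist":-4.04,"grip":-1},{"dx":0.0079,"dy":-0.0125,"dz":0,"twist":-5.05,"grip":-1}]' >/dev/null
python3 -m crank '[{"dx":0.0016,"dy":-0.0025,"dz":0,"twist":-1.01,"grip":-1},{"dx":0.0033,"dy":-0.0052,"dz":0,"twist":-2.02,"grip":-1},{"dx":0.005,"dy":-0.0078,"dz":0,"twist":-3.03,"grip":-1},{"dx":0.0067,"dy":-0.0105,"dz":0,"twist":-4.04,"grip":-1},{"dx":0.0085,"dy":-0.0132,"dz":0,"twist":-5.05,"grip":-1}]'
```

```text
t: 24.28
eef_pos: [0.5372, 0.0927, 0.1035]
ee_rot: [-3.142, -0.0, -0.921]
force: [0.5, 0.5, -1.9]
width: 0.0193
gripper_force: 50.0
```

```bash
python3 -m crank '[{"dx":0.0017,"dy":-0.0027,"dz":0,"twist":-1.01,"grip":-1},{"dx":0.0035,"dy":-0.0054,"dz":0,"twist":-2.02,"grip":-1},{"dx":0.0053,"dy":-0.0082,"dz":0,"twist":-3.03,"grip":-1},{"dx":0.0072,"dy":-0.011,"dz":0,"twist":-4.04,"grip":-1},{"dx":0.009,"dy":-0.0139,"dz":0,"twist":-5.06,"grip":-1}]'
python3 -m crank '[{"dx":0.0019,"dy":-0.0029,"dz":0,"twist":-1.01,"grip":-1},{"dx":0.0038,"dy":-0.0058,"dz":0,"twist":-2.02,"grip":-1},{"dx":0.0057,"dy":-0.0087,"dz":0,"twist":-3.03,"grip":-1},{"dx":0.0076,"dy":-0.0117,"dz":0,"twist":-4.04,"grip":-1},{"dx":0.0096,"dy":-0.0147,"dz":0,"twist":-5.05,"grip":-1}]' >/dev/null
python3 -m crank '[{"dx":0.0019,"dy":-0.0031,"dz":0,"twist":-1.01,"grip":-1},{"dx":0.0039,"dy":-0.0061,"dz":0,"twist":-2.02,"grip":-1},{"dx":0.0059,"dy":-0.0093,"dz":0,"twist":-3.03,"grip":-1},{"dx":0.0079,"dy":-0.0124,"dz":0,"twist":-4.04,"grip":-1},{"dx":0.0099,"dy":-0.0156,"dz":0,"twist":-5.05,"grip":-1}]' >/dev/null
python3 -m crank '[{"dx":0.0021,"dy":-0.0032,"dz":0,"twist":-1.01,"grip":-1},{"dx":0.0041,"dy":-0.0064,"dz":0,"twist":-2.02,"grip":-1},{"dx":0.0062,"dy":-0.0097,"dz":0,"twist":-3.03,"grip":-1},{"dx":0.0083,"dy":-0.013,"dz":0,"twist":-4.05,"grip":-1},{"dx":0.0104,"dy":-0.0164,"dz":0,"twist":-5.06,"grip":-1}]' >/dev/null
python3 -m crank '[{"dx":0.0021,"dy":-0.0034,"dz":0,"twist":-1.01,"grip":-1},{"dx":0.0042,"dy":-0.0068,"dz":0,"twist":-2.02,"grip":-1},{"dx":0.0063,"dy":-0.0103,"dz":0,"twist":-3.03,"grip":-1},{"dx":0.0084,"dy":-0.0138,"dz":0,"twist":-4.04,"grip":-1},{"dx":0.0106,"dy":-0.0173,"dz":0,"twist":-5.05,"grip":-1}]' >/dev/null
python3 -m crank '[{"dx":0.0021,"dy":-0.0036,"dz":0,"twist":-1.01,"grip":-1},{"dx":0.0043,"dy":-0.0072,"dz":0,"twist":-2.02,"grip":-1},{"dx":0.0064,"dy":-0.0108,"dz":0,"twist":-3.03,"grip":-1},{"dx":0.0086,"dy":-0.0145,"dz":0,"twist":-4.04,"grip":-1},{"dx":0.0108,"dy":-0.0182,"dz":0,"twist":-5.05,"grip":-1}]'
python3 -m crank '[{"dx":0.0021,"dy":-0.0037,"dz":0,"twist":-0.99,"grip":-1},{"dx":0.0041,"dy":-0.0072,"dz":0,"twist":-1.92,"grip":-1},{"dx":0.006,"dy":-0.0106,"dz":0,"twist":-2.81,"grip":-1},{"dx":0.0078,"dy":-0.0137,"dz":0,"twist":-3.64,"grip":-1},{"dx":0.0095,"dy":-0.0167,"dz":0,"twist":-4.43,"grip":-1}]' >/dev/null
python3 -m crank '[{"dx":0.0016,"dy":-0.0029,"dz":0,"twist":-0.73,"grip":-1},{"dx":0.0031,"dy":-0.0055,"dz":0,"twist":-1.41,"grip":-1},{"dx":0.0044,"dy":-0.008,"dz":0,"twist":-2.04,"grip":-1},{"dx":0.0057,"dy":-0.0103,"dz":0,"twist":-2.62,"grip":-1},{"dx":0.0068,"dy":-0.0124,"dz":0,"twist":-3.15,"grip":-1}]' >/dev/null
python3 -m crank '[{"dx":0.0011,"dy":-0.0019,"dz":0,"twist":-0.48,"grip":-1},{"dx":0.002,"dy":-0.0036,"dz":0,"twist":-0.91,"grip":-1},{"dx":0.0028,"dy":-0.0052,"dz":0,"twist":-1.29,"grip":-1},{"dx":0.0035,"dy":-0.0065,"dz":0,"twist":-1.62,"grip":-1},{"dx":0.0041,"dy":-0.0076,"dz":0,"twist":-1.9,"grip":-1}]' >/dev/null
python3 -m crank '[{"dx":0.0005,"dy":-0.0009,"dz":0,"twist":-0.23,"grip":-1},{"dx":0.0009,"dy":-0.0016,"dz":0,"twist":-0.4,"grip":-1},{"dx":0.0012,"dy":-0.0022,"dz":0,"twist":-0.53,"grip":-1},{"dx":0.0014,"dy":-0.0025,"dz":0,"twist":-0.61,"grip":-1},{"dx":0.0014,"dy":-0.0026,"dz":0,"twist":-0.63,"grip":-1}]'
python3 prof.py w13.png
```

```text
t: 24.7
eef_pos: [0.5462, 0.0788, 0.1035]
ee_rot: [-3.142, -0.0, -1.009]
force: [-0.8, 0.2, -1.4]
width: 0.0197
gripper_force: 50.0
t: 26.78
eef_pos: [0.5976, -0.0036, 0.1035]
ee_rot: [-3.142, 0.0, -1.45]
force: [-0.7, 0.6, -2.2]
width: 0.0194
gripper_force: 50.0
t: 28.45
eef_pos: [0.6191, -0.0425, 0.1035]
ee_rot: [3.142, -0.0, -1.625]
force: [0.0, -0.7, -2.4]
width: 0.0195
gripper_force: 50.0
8 133 135 141 136 141 142 144 150 138 163 177 182 190 202 202 203 201 198 188 184 177 166 154 140 117 129 167 165 166 168 165 165 166 170 164 165
28 130 135 141 139 143 142 145 146 147 121 143 156 158 167 168 170 168 167 163 156 146 137 124 103 111 109 166 163 162 167 163 162 162 161 158 159
col 204 202 201 196 188 174 165 150 137 116 101 105 147 148 149 147 148 140 140 140
```

The ball is still centred (287–346 at row 28) and the yaw is -93.1°. I lower by 30 mm, putting the lip about 61 mm above the rim, and settle.

```bash
python3 -m crank '[{"dx":0,"dy":0,"dz":-0.0003,"twist":0,"grip":-1},{"dx":0,"dy":0,"dz":-0.001,"twist":0,"grip":-1},{"dx":0,"dy":0,"dz":-0.002,"twist":0,"grip":-1},{"dx":0,"dy":0,"dz":-0.0035,"twist":0,"grip":-1},{"dx":0,"dy":0,"dz":-0.0055,"twist":0,"grip":-1}]' >/dev/null
python3 -m crank '[{"dx":0,"dy":0,"dz":-0.002,"twist":0,"grip":-1},{"dx":0,"dy":0,"dz":-0.0045,"twist":0,"grip":-1},{"dx":0,"dy":0,"dz":-0.007,"twist":0,"grip":-1},{"dx":0,"dy":0,"dz":-0.0095,"twist":0,"grip":-1},{"dx":0,"dy":0,"dz":-0.012,"twist":0,"grip":-1}]' >/dev/null
python3 -m crank '[{"dx":0,"dy":0,"dz":-0.0025,"twist":0,"grip":-1},{"dx":0,"dy":0,"dz":-0.005,"twist":0,"grip":-1},{"dx":0,"dy":0,"dz":-0.007,"twist":0,"grip":-1},{"dx":0,"dy":0,"dz":-0.009,"twist":0,"grip":-1},{"dx":0,"dy":0,"dz":-0.0105,"twist":0,"grip":-1}]' >/dev/null
python3 -m crank '[{"dx":0,"dy":0,"dz":-0.001,"twist":0,"grip":-1},{"dx":0,"dy":0,"dz":-0.0015,"twist":0,"grip":-1},{"dx":0,"dy":0,"dz":-0.002,"twist":0,"grip":-1},{"dx":0,"dy":0,"dz":-0.002,"twist":0,"grip":-1},{"dx":0,"dy":0,"dz":-0.002,"twist":0,"grip":-1}]' >/dev/null
python3 -m crank '[{"dx":0,"dy":0,"dz":0,"twist":0,"grip":-1},{"dx":0,"dy":0,"dz":0,"twist":0,"grip":-1},{"dx":0,"dy":0,"dz":0,"twist":0,"grip":-1},{"dx":0,"dy":0,"dz":0,"twist":0,"grip":-1},{"dx":0,"dy":0,"dz":0,"twist":0,"grip":-1}]'
python3 prof.py w14.png
python3 - <<'E'
from h import *
st=arm.get_state(); S=cam('scene'); T=cam('top'); C=cam('wrist',st)
s=snap('scene','s14.png').astype(int); t=snap('top','t14.png').astype(int); 
e=st['eef_pos']; u=np.array([np.cos(st['ee_rot'][2]),np.sin(st['ee_rot'][2])])
print('pose',e,'lip',e[:2]+.21*u,'qd',np.abs(st['qd']).max())
# box (tray contents) in scene + handle line in wrist
w=cv2.imread('pics/w14.png').max(2)
for y in range(190,270,16):
  r=np.where(w[y,290:350]<90)[0]; print(y,r.min()+290,r.max()+290)
b=((s[:,:,0]-s[:,:,2])>50).astype(np.uint8)[150:215,200:262]; k,l,q,c=cv2.connectedComponentsWithStats(b)
for i in range(1,k):
  if q[i,4]>40: p=c[i]+[200,150]; print('box',q[i],onz(S,p,.045).round(3))
bp=proj(S,(*(e[:2]+.12*u),e[2]+.0265+.019)); print('ball expected S',bp)
g=s.min(2); x,y=map(int,np.round(bp)); ww=g[y-15:y+16,x-15:x+16]; ys,xs=np.where(ww>ww.max()-25); print('bright',ww.max(),xs.mean()+x-15,ys.mean()+y-15,len(xs))
lp=proj(S,(*(e[:2]+.21*u),e[2]+.0265+.018)); print('lip px',lp, onz(S,lp,.118))
E
```

```text
t: 30.58
eef_pos: [0.6192, -0.0425, 0.0735]
ee_rot: [-3.142, 0.0, -1.625]
force: [0.3, 0.1, -2.6]
width: 0.0199
gripper_force: 50.0
8 132 130 139 136 141 142 145 147 136 161 176 184 193 199 200 199 199 197 188 179 174 166 156 140 113 147 164 162 164 167 166 165 163 168 163 164
28 130 134 136 135 140 144 145 149 149 123 142 155 159 169 167 169 166 164 161 152 145 138 127 103 110 109 122 160 164 163 164 162 163 162 161 160
col 200 197 202 195 183 174 165 150 134 113 100 103 147 149 147 147 143 141 144 142
pose [ 0.61913504 -0.04245352  0.07348962] lip [ 0.60777322 -0.25214594] qd 0.0030177803043501647
190 302 338
206 301 340
222 290 340
238 298 340
254 293 347
box [ 15  27  29  24 279] [ 0.668 -0.277  0.045]
ball expected S [np.float64(265.12675630535557), np.float64(183.3626729390044)]
bright 217 263.9166666666667 181.75 24
lip px [np.float64(244.41958939929862), np.float64(167.7139983463223)] [ 0.60777742 -0.25214035  0.118     ]
```

The pan is steady, with the ball centred and the lip at about (0.608, -0.252, 0.118), over the inside of the tray. I hand the job in.

```bash
python3 -c "
from station import arm
print(arm.job_done())"
```

```text
the job is handed in; nothing more can be done
None
```

I handed the job in at about 31 s. The tray is fully home against its stop with its parts inside. The pan is held level and still, its lip pointing squarely across the tray about half-way along and 60 mm above the rim, with the ball in the middle of the dish.

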